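# Put the hand-cranked food processor in gear

## Task

Put the hand-cranked food processor in gear: press the gear knob on top of its crank down gently and rock it to and fro, turning the crank with it, until the teeth slip into mesh and the knob sits fully home on the hub, never forcing tooth against tooth. Then wind the crank by its handle half a turn clockwise (seen from above), so that the blade comes round with it, and let go with the knob still fully down. Leave the other things on the counter where they are.

Things in the scene. Friction and masses are not known exactly. Their poses are not given: they have to be found in the camera images.
- processor: hand-cranked food processor: clear round bowl with a clear lid (198 mm across, top 125 mm above the counter) and on the lid a white gearbox dome (100 mm across, top at 156 mm). Stuck down by its suction foot, it does not move. Origin on the counter under the upright crank axis, z up; crank, knob and blade all turn about this axis
- handle (a point): middle of the crank's black upright hand grip, a barrel 24 mm across, from 174 to 220 mm above the counter (this point at 204 mm), spinning freely on its pin. It stands 70 mm from the axis at the end of a flat steel arm 16 mm wide (top at 170 mm), which at the start points roughly to the processor's +y. Out of gear the crank turns with under 0.05 N m, endlessly either way
- gear_knob: black push-down gear knob on the crank axis: round collar 42 mm across, 6 mm thick, with an upright finger bar on it, 14 mm thick, 40 long, 30 tall. Origin: centre of the collar's underside; y along the bar towards the crank handle. Keyed to the crank: twisting it turns the crank. Slides 10 mm straight down with about 3 N friction and stays where left: origin 180 mm above the counter when up (neutral), 170 mm fully down, flush on the hub
- knob_bar (a point): point on the axis in the middle of the knob's finger bar, 24 mm above the knob's origin: 204 mm above the counter when up, 194 mm when down; y along the bar
- dog_teeth (a point): on the axis, level with the tips of the knob's three dog teeth, hidden in the gearbox. At the start they stand over the drive ring's teeth, so the knob sinks only 1 to 5 mm and stops on them. Where the gaps lie is not known: feel for them by twisting the pressed knob, up to about 35 degrees either way (rarely more). A gap leaves about 12 degrees of free play
- blade: two-armed steel chopping blade on a white tower inside the clear bowl, with the drive ring on top; origin under the axis. It stays put by friction (about 0.16 N m) until driven. In gear it turns one to one with the crank after up to 25 degrees of slack. While the knob goes in, more than 15 N between its teeth and the ring's damages them
- ring_teeth (a point): on the axis, level with the tops of the six teeth (one each 60 degrees) of the blade's drive ring, about 137 mm above the counter, hidden in the gearbox. The tower may sit up to 2 mm higher or lower, and the ring has about 7 degrees of slack either way on it, so the blade's pose does not tell where the teeth stand
- blade_tip (a point): tip of the blade's lower arm, 74 mm from the axis, 36 mm above the counter; at the start it points roughly to the processor's +x
- saffron_dish: small open bowl of turquoise ceramic, 80 mm across, 30 mm tall; origin at the centre of its underside. Stands beside the processor. A bystander.
- tablespoon: steel tablespoon 200 mm long lying beside the processor; its x axis runs along it from handle to bowl. A bystander.
- pepper_mill: turned dark wood pepper mill, 56 mm across, 152 mm tall, beside the processor; origin under its centre. A bystander.
- pan: round nonstick pan, 236 mm across, 45 mm deep, with a 170 mm handle along its +y; origin under the pan's centre. A bystander.
- canister: squat glass canister with a clipped-down glass lid, 104 mm across, 102 mm tall; origin under its centre. A bystander.
- salad_spinner: plastic salad spinner, 256 mm across, 200 mm tall, with a push lever on its lid; origin under its centre. A bystander.
- measuring_cup: steel cup with a side handle, 68 mm across, 55 mm tall; origin under its centre. A bystander.
Mind the look-alikes: they are no part of the job. Leave any brown look-alike of the processor alone.

How it is judged:
By the outcome, as a careful person would: the job done as asked, in the order asked, and still so for the second after the job is handed in, with the robot touching nothing.
It also fails if it takes over 72 s, if anything falls off the work surface, if the arm or the gripper's body presses on something with over 40 N, if the wrist force passes 120 N, or if a joint passes its speed limit or range.

## Robot

A 7-joint arm with a two-finger parallel gripper is mounted at the origin on the work surface. World frame = base frame: x ahead of the robot, y to its left, z up, the work surface at z = 0. Lengths are in m, angles in rad, forces in N, time in s.
With the tool pointing down it reaches from about 0.425 to 0.875 m from the base axis. Payload 4.7 kg.
Tool frame: the origin (TCP) lies on the centre line of the jaws, within the pads' length; the fingertips stand ahead of it and the grasp point (between the pads) lies 8 mm behind it (ctrl.finger_overhang is the x of the fingertips in the tool frame, in m); x points along the fingers, z is the direction in which the jaws open and shut, and the axes are right-handed (so a half turn about x gives the same grasp; the last joint's range is limited). The gripper opens to 87 mm and grips with 3 to 60 N. Pads are 19 mm wide; open, the fingers measure 117 mm over their backs; the gripper's body (75 mm by 190 mm) begins 51 mm behind the grasp point.
Start: joints at [1.345, 0.321, -0.07, 1.45, 0.023, 1.371, -0.057], TCP at [0.154, -0.631, 0.209] pointing down, gripper open.
Joint ranges: [-2.86, 2.86], [-0.3, 2.09], [-1.38, 1.24], [0.06, 2.45], [-1.56, 4.7], [0.09, 2.05], [-2.69, 2.69]. Speed limits (rad/s): [2.57, 2.57, 3.14, 3.14, 3.14, 3.14, 3.14].

## Interface

Orientations are given as a rotation vector (axis times angle).
In Python, from bench import readout, viewer, job, nets, ctrl gives the robot as it stands.
- The arm moves only by the shell command python3 -m creep 'ROWS' [FORCE]. ROWS is JSON, a list of rows, each an object with "linear": the shift along the tool's x, y, z in m, a list of three; "twist": the turn, a rotation vector about the tool's x, y, z in degrees, a list of three; "fingers": the gripper's target within -1 to 1 (shut at 1, half-way at 0, fully open at -1). A call has 1 to 8 rows; each row is the pose to reach, as a shift and turn from the pose commanded when the call began, along the tool's axes at that moment; what a row does not reach only later rows make up. A row lasts 1/12 s, in which the tool goes at most 41.7 mm and 7.16 degrees, less where a joint would pass 70% of its speed; a pose out of reach is approached as far as the arm can. A call with a gripper value outside its range is refused whole. The fingers move at their own pace and stop on an object; FORCE is the grip in N (left out, the last holds). Time passes only in rows, so rows that repeat a pose let the fingers close. It gives the time, the measured TCP pose, the force and the opening at its end, in the units of the state.
- readout.get_state(): the state, without advancing time (a new reading comes with each control period).
- viewer.get_image(name): name is "scene" or "top" or "wrist"; returns (picture, depth): 384x512x3 uint8, red, green, blue; 384x512 float32, m along the optical axis (not along the pixel's ray), 0 where there is no reading.
- viewer.camera_params(name): a dict with "K" (3x3 intrinsics, pixels), "cam_to_world" (4x4, takes a point from camera to world coordinates). Camera axes: x right, y down, z forward; pixel columns grow to the right and rows downward; lengths in m; the calibration is good to about 2 mm. A picture is of the moment at which its call begins: read the wrist's pose just before it. camera_params takes no time and is no camera call; for the wrist camera it gives the pose at the moment of the call.
- job.close_job(): hands the job in, once; it reports no verdict.
Trained networks look in the newest picture that a camera, given by its name, has taken for a name from the list of things; names that differ only in an ending like _2 or _b are one class to them, and where a whole thing is asked for, a point or a joint stands for the part that bears it (a point fixed in the world has none). Each returns a list of dicts, best first, with "conf" (0 to 1); they miss things now and then, are a little off and sometimes report something else, mostly with a low value. They report only what shows in the picture. A call takes as long as a camera call. They do not tell look-alikes from the thing itself.
- nets.boxes_of(camera, label): "centre" ([x, y, z] in m, in world coordinates, good to about 4 mm: the middle of the surface that is visible of it).
- nets.place_of(camera, label): "centre" ([x, y, z] in m, in world coordinates, good to about 4 mm: a listed point, or the origin of a listed thing).
The state is a dict: "time": time; "joint_positions": joint angles; "qd": joint speeds; "joint_torque": joint torques, N m; "position": TCP position; "tool_rot": TCP orientation; "ft_force": force on the tool from outside, world axes, zero at the start; "torque": the same for the moment, N m; "grip_width": opening from 0.0 (shut) to 1.0 (fully open).
Only numpy, scipy, OpenCV 4.12 (cv2) and the standard library are available. Lean on these libraries where they do the work, as an engineer would, in place of code of your own. Each camera call takes 0.05 s, during which the arm holds its last target.

## Working session

There is one attempt and no reset: what is moved stays moved. The work goes in short steps, Python scripts to look and compute and a shell command to move; the robot and the scene stay as the last step left them, time stands still between calls to the robot, and variables do not carry over. Pictures are saved under pics/ and viewed, and the job is handed in when it is done.

```bash
ls; mkdir -p pics
cat > h.py <<'E'
import numpy as np, cv2
from bench import readout, viewer, job, nets, ctrl
from scipy.spatial.transform import Rotation as R
def save(n,f,crop=None,s=1):
    p,d=viewer.get_image(n); q=p
    if crop: q=p[crop[1]:crop[3],crop[0]:crop[2]]
    q=cv2.resize(q,None,fx=s,fy=s,interpolation=cv2.INTER_CUBIC)
    cv2.imwrite('pics/'+f,q[:,:,::-1]); return p,d
def pix(n,P):
    c=viewer.camera_params(n); T=np.linalg.inv(c['cam_to_world']); q=T[:3,:3]@np.array(P)+T[:3,3]; u=np.array(c['K'])@q; return u[:2]/u[2]
def w(n,u,v,d):
    c=viewer.camera_params(n); K=np.array(c['K']); q=np.linalg.inv(K)@[u,v,1]*d; T=np.array(c['cam_to_world']); return T[:3,:3]@q+T[:3,3]
def tool():
    s=readout.get_state(); return np.array(s['position']),R.from_rotvec(s['tool_rot'])
E
python3 - <<'E'
from h import *
s=readout.get_state();print(s);print(R.from_rotvec(s['tool_rot']).as_matrix().round(3),ctrl.finger_overhang)
for n in ('scene','top'):
    save(n,n+'0.png',s=1.5)
    for l in ('processor','gear_knob','knob_bar','handle','blade_tip'):
        print(n,l,[(np.round(r['centre'],3).tolist(),round(r['conf'],2),pix(n,r['centre']).round().tolist()) for r in nets.place_of(n,l)])
print(readout.get_state()['time'])
E
```

```text
pics
{'time': 0.0, 'joint_positions': array([ 1.34511192,  0.32184047, -0.07008894,  1.45166805,  0.02262985,
        1.37079279, -0.05689067]), 'qd': array([ 0.00020672,  0.00078957,  0.00052393,  0.00076508, -0.00022316,
       -0.00121306,  0.00022139]), 'joint_torque': array([-3.70197777e-04, -4.91286314e+01, -4.03940734e-01, -3.12528026e+01,
       -6.39710063e-02,  4.37123794e-02,  1.90477235e-04]), 'position': array([ 0.15417598, -0.63085853,  0.20835372]), 'tool_rot': array([ 1.0318721 ,  1.31478186, -1.03006011]), 'ft_force': array([ 0.05590737, -0.4794136 , -0.08481608]), 'torque': array([-0.03236575,  0.04064953, -0.03157169]), 'grip_width': 0.9992968188533246}
[[-0.001  0.971  0.238]
 [ 0.002  0.238 -0.971]
 [-1.    -0.    -0.002]] 0.011
scene processor [([0.355, -0.22, -0.0], 0.88, [190.0, 208.0]), ([0.525, 0.062, -0.005], 0.75, [273.0, 200.0])]
scene gear_knob [([0.529, 0.059, 0.181], 0.62, [274.0, 173.0]), ([0.351, -0.224, 0.178], 0.53, [181.0, 182.0])]
scene knob_bar [([0.542, 0.535, -0.003], 0.64, [361.0, 144.0]), ([0.349, -0.218, 0.205], 0.5, [181.0, 176.0]), ([0.528, 0.06, 0.204], 0.45, [274.0, 169.0])]
scene handle [([0.384, -0.156, 0.203], 0.83, [201.0, 174.0]), ([0.564, 0.121, 0.201], 0.71, [293.0, 167.0]), ([0.6, -0.108, 0.002], 0.47, [250.0, 235.0])]
scene blade_tip []
top processor [([0.532, 0.062, -0.003], 0.89, [229.0, 196.0]), ([0.352, -0.22, 0.003], 0.76, [291.0, 238.0]), ([0.342, -0.451, -0.002], 0.32, [343.0, 242.0])]
top gear_knob [([0.53, 0.056, 0.18], 0.62, [229.0, 194.0]), ([0.344, -0.221, 0.179], 0.42, [297.0, 243.0])]
top knob_bar [([0.347, -0.22, 0.204], 0.46, [298.0, 243.0]), ([0.532, 0.058, 0.203], 0.41, [228.0, 193.0])]
top handle [([0.559, 0.124, 0.205], 0.59, [211.0, 186.0]), ([0.388, -0.162, 0.202], 0.57, [283.0, 232.0])]
top blade_tip []
0.6
```

View pics/scene0.png

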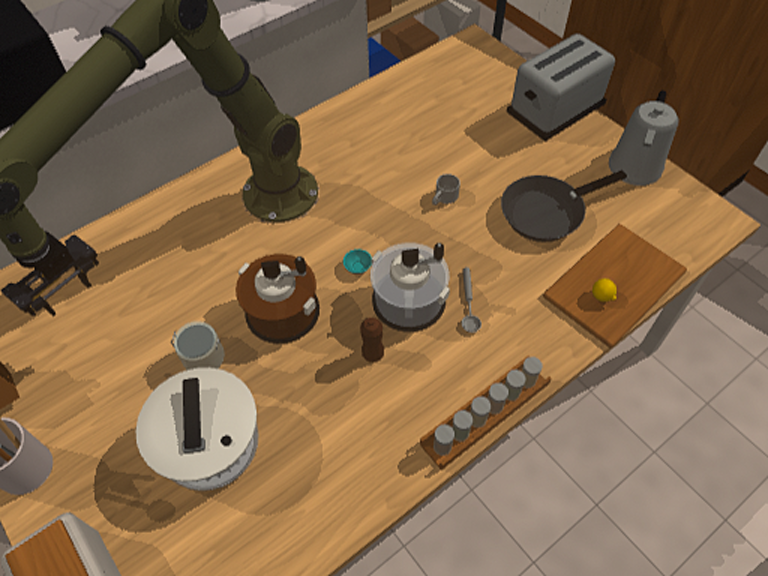

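View pics/top0.png

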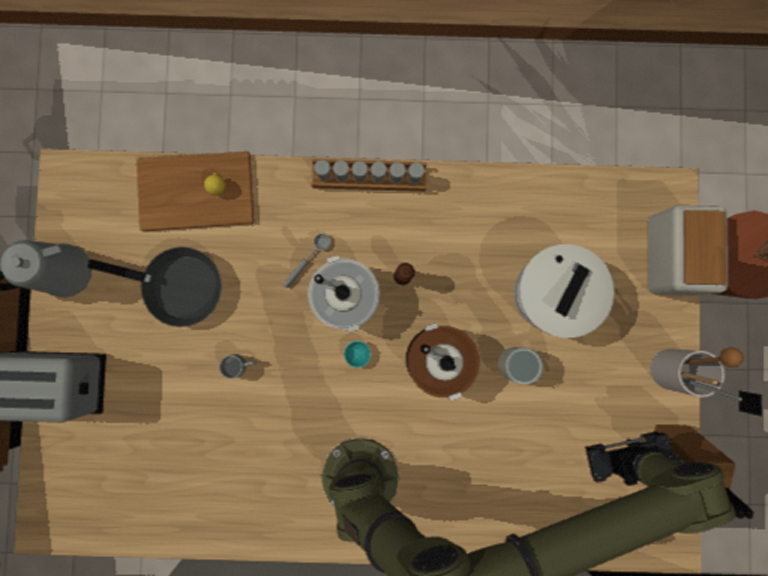

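Two candidates: the brown one at scene px (184,190) and the clear one at scene px (273,190). The clear bowl with a white dome fits the description. The brown one is the look-alike. I'll confirm that in an enlarged crop.

Run:
```python
from h import *
save('scene','crop1.png',(220,140,330,230),6)
p,q=tool(); t=np.array([0.53,0.06,0.33]); print(q.inv().apply(t-p), q.inv().apply([.1,0,0]),q.inv().apply([0,.1,0]))
```

```text
[-0.12061057  0.52912582 -0.58239353] [-3.00232026e-06  9.71374970e-02  2.37551399e-02] [-2.03676571e-05  2.37551388e-02 -9.71374952e-02]
```

View pics/crop1.png

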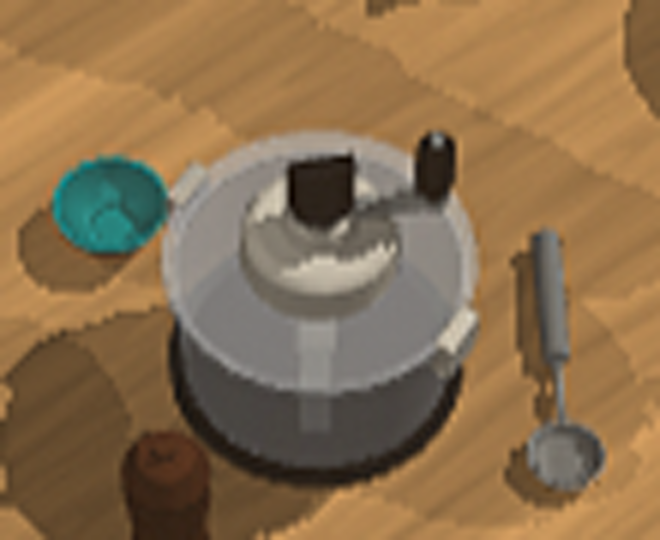

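The crop shows the clear-bowled processor with its black knob and the handle at upper right, so this is the right one. Now I lift and travel over to it.

```bash
python3 -m creep '[{"linear":[-0.04,0,0],"twist":[0,0,0],"fingers":-1},{"linear":[-0.08,0,0],"twist":[0,0,0],"fingers":-1},{"linear":[-0.11,0.02,-0.02],"twist":[0,0,0],"fingers":-1},{"linear":[-0.12,0.06,-0.04],"twist":[0,0,0],"fingers":-1},{"linear":[-0.12,0.095,-0.06],"twist":[0,0,0],"fingers":-1},{"linear":[-0.12,0.13,-0.08],"twist":[0,0,0],"fingers":-1},{"linear":[-0.12,0.165,-0.1],"twist":[0,0,0],"fingers":-1},{"linear":[-0.12,0.2,-0.12],"twist":[0,0,0],"fingers":-1}]'
python3 - <<'E'
from h import *
p,q=tool(); print(p,q.as_matrix().round(2)); t=np.array([0.53,0.06,0.33]); print(q.inv().apply(t-p))
E
```

```text
time: 1.32
position: [0.3215, -0.4656, 0.3299]
tool_rot: [1.03, 1.312, -1.031]
ft_force: [0.5, -0.8, 0.3]
grip_width: 1.007
[ 0.32154438 -0.46557916  0.32994626] [[ 0.    0.97  0.24]
 [-0.    0.24 -0.97]
 [-1.    0.    0.  ]]
[-4.02500151e-04  3.27405989e-01 -4.60968935e-01]
```

```bash
python3 -m creep '[{"linear":[0,0.03,-0.025],"twist":[-5,0,0],"fingers":-1},{"linear":[0,0.06,-0.05],"twist":[-10,0,0],"fingers":-1},{"linear":[0,0.09,-0.08],"twist":[-15,0,0],"fingers":-1},{"linear":[0,0.12,-0.11],"twist":[-20,0,0],"fingers":-1},{"linear":[0,0.145,-0.14],"twist":[-25,0,0],"fingers":-1},{"linear":[0,0.17,-0.17],"twist":[-30,0,0],"fingers":-1},{"linear":[0,0.19,-0.205],"twist":[-35,0,0],"fingers":-1},{"linear":[0,0.21,-0.24],"twist":[-40,0,0],"fingers":-1}]'
python3 - <<'E'
from h import *
p,q=tool(); print(p,q.as_matrix().round(2)); t=np.array([0.51,0.05,0.33]); print(q.inv().apply(t-p))
E
```

```text
time: 1.98
position: [0.4676, -0.1824, 0.3296]
tool_rot: [0.492, 1.514, -0.492]
ft_force: [0.6, -0.2, -0.6]
grip_width: 0.998
[ 0.46757527 -0.18236978  0.32958663] [[ 0.    0.59  0.81]
 [-0.    0.81 -0.59]
 [-1.   -0.    0.  ]]
[-0.00049934  0.21291313 -0.10229122]
```

```bash
python3 -m creep '[{"linear":[0,0.037,-0.015],"twist":[-2,0,0],"fingers":-1},{"linear":[0,0.074,-0.03],"twist":[-4,0,0],"fingers":-1},{"linear":[0,0.11,-0.045],"twist":[-6,0,0],"fingers":-1},{"linear":[0,0.147,-0.06],"twist":[-8,0,0],"fingers":-1},{"linear":[0,0.18,-0.075],"twist":[-10,0,0],"fingers":-1},{"linear":[0,0.21,-0.085],"twist":[-10,0,0],"fingers":-1},{"linear":[0,0.23,-0.092],"twist":[-10,0,0],"fingers":-1},{"linear":[0,0.233,-0.092],"twist":[-10,0,0],"fingers":-1}]'
python3 - <<'E'
from h import *
p,q=tool(); print(p,q.as_matrix().round(2))
print(viewer.camera_params('wrist')['cam_to_world'].round(3))
I,d=save('wrist','w1.png',s=1.5)
for n in ('wrist','scene','top'):
  if n!='wrist': viewer.get_image(n)
  for l in ('gear_knob','knob_bar','handle'):
    print(n,l,[(np.round(r['centre'],3).tolist(),round(r['conf'],2),pix(n,r['centre']).round().tolist()) for r in nets.place_of(n,l)])
np.save('d.npy',d);np.save('I.npy',I);
E
```

```text
time: 2.65
position: [0.5307, 0.0639, 0.3298]
tool_rot: [0.355, 1.541, -0.351]
ft_force: [-0.8, 0.2, 0.3]
grip_width: 1.002
[0.53070943 0.06391689 0.32980027] [[ 0.    0.44  0.9 ]
 [ 0.    0.9  -0.44]
 [-1.    0.   -0.  ]]
[[ 0.9   -0.415 -0.13   0.566]
 [-0.435 -0.859 -0.268  0.139]
 [-0.     0.298 -0.955  0.505]
 [ 0.     0.     0.     1.   ]]
wrist gear_knob [([0.533, 0.058, 0.181], 0.67, [259.0, 170.0])]
wrist knob_bar [([0.532, 0.062, 0.203], 0.98, [256.0, 171.0])]
wrist handle [([0.559, 0.124, 0.208], 0.76, [251.0, 98.0]), ([0.363, 0.019, -0.0], 0.7, [177.0, 205.0])]
scene gear_knob [([0.353, -0.225, 0.177], 0.65, [181.0, 182.0]), ([0.532, 0.06, 0.18], 0.53, [275.0, 173.0])]
scene knob_bar [([0.349, -0.219, 0.204], 0.61, [181.0, 177.0]), ([0.532, 0.06, 0.204], 0.58, [275.0, 169.0])]
scene handle [([0.562, 0.122, 0.203], 0.76, [293.0, 166.0]), ([0.386, -0.155, 0.201], 0.75, [202.0, 175.0]), ([0.528, 0.061, -0.006], 0.47, [273.0, 200.0])]
top gear_knob [([0.347, -0.22, 0.183], 0.49, [297.0, 243.0])]
top knob_bar []
top handle [([0.388, -0.163, 0.203], 0.5, [283.0, 232.0])]
```

View pics/w1.png

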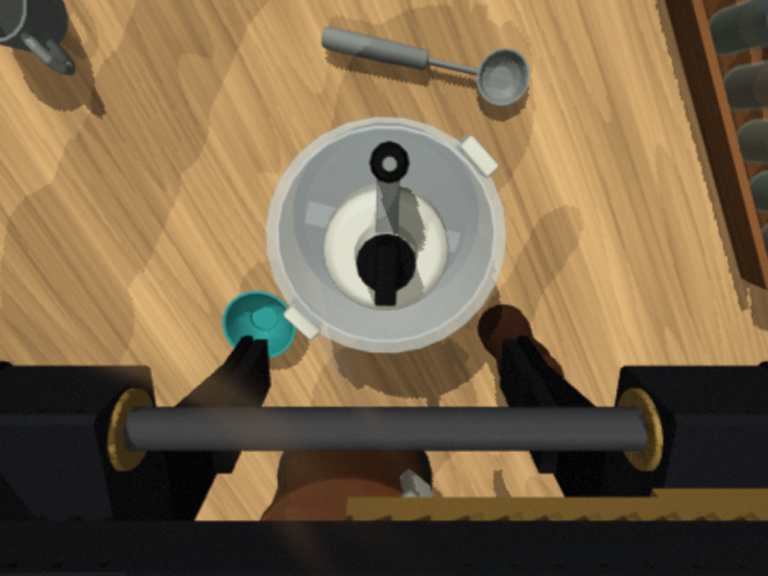

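The knob's finger bar is at about px (385,275) in the enlarged view and the handle at (389,162), nearly straight above it. I'll refine both with the depth image.

Run:
```python
from h import *
d=np.load('d.npy');c=viewer.camera_params('wrist');K=np.array(c['K']);T=np.array(c['cam_to_world'])
v,u=np.mgrid[:384,:512];P=np.stack([(u-K[0,2])/K[0,0]*d,(v-K[1,2])/K[1,1]*d,d],-1)@T[:3,:3].T+T[:3,3]
P=P[d>0]
A=P[(np.hypot(P[:,0]-.532,P[:,1]-.061)<.03)&(P[:,2]>.206)]
print(len(A),A.mean(0),A.min(0),A.max(0),np.median(A[:,2]))
H=P[(np.hypot(P[:,0]-.56,P[:,1]-.123)<.02)&(P[:,2]>.212)]
print(len(H),H.mean(0),(H.max(0)+H.min(0))/2)
for X in (A,):
  (c0,s,a)=cv2.minAreaRect((X[:,:2]*1000).astype(np.float32)); print(c0,s,a)
  (c0,r)=cv2.minEnclosingCircle((H[:,:2]*1000).astype(np.float32)); print(c0,r)
dome=P[(np.hypot(P[:,0]-.532,P[:,1]-.061)<.06)&(P[:,2]>.13)&(P[:,2]<.159)]
print('dome',(cv2.minEnclosingCircle((dome[:,:2]*1000).astype(np.float32))))
```

```text
11688 [0.54253893 0.07955129 0.43249604] [0.51475074 0.03406733 0.20741447] [0.56102544 0.09095657 0.45590505] 0.4471053815976288
567 [0.561608   0.11564658 0.21897783] [0.56141948 0.11513297 0.21889279]
(538.9497680664062, 61.078338623046875) (57.662559509277344, 41.44620132446289) 81.33575439453125
(561.4706420898438, 115.27217864990234) 11.871459007263184
dome ((529.261474609375, 54.04005432128906), 48.4619140625)
```

```bash
cat >> h.py <<'E'
def cloud(n):
    c=viewer.camera_params(n); I,d=viewer.get_image(n);K=np.array(c['K']);T=np.array(c['cam_to_world'])
    v,u=np.mgrid[:384,:512];P=np.stack([(u-K[0,2])/K[0,0]*d,(v-K[1,2])/K[1,1]*d,d],-1)@T[:3,:3].T+T[:3,3]
    return P[d>0],I
E
python3 - <<'E'
from h import *
p,q=tool();print(p)
P,I=cloud('wrist')
A=P[(np.hypot(P[:,0]-.532,P[:,1]-.061)<.03)&(P[:,2]>.206)&(P[:,2]<.23)]
print(len(A),A.mean(0),np.median(A[:,2]))
H=P[(np.hypot(P[:,0]-.56,P[:,1]-.123)<.025)&(P[:,2]>.212)&(P[:,2]<.23)]
print(cv2.minAreaRect((A[:,:2]*1000).astype(np.float32)))
print(len(H),H.mean(0), cv2.minEnclosingCircle((H[:,:2]*1000).astype(np.float32)))
dome=P[(np.hypot(P[:,0]-.532,P[:,1]-.061)<.06)&(P[:,2]>.13)&(P[:,2]<.159)]
print('dome',(cv2.minEnclosingCircle((dome[:,:2]*1000).astype(np.float32))))
print(tool()[0],[ (r['centre'],r['conf']) for r in nets.place_of('wrist','knob_bar')],[ (r['centre'],r['conf']) for r in nets.place_of('wrist','handle')], readout.get_state()['time'])
E
```

```text
[0.53071963 0.05744424 0.32947591]
621 [0.52976455 0.0616714  0.21578926] 0.2160808685776736
((529.251220703125, 60.328369140625), (39.64567565917969, 13.313467025756836), 63.39859390258789)
579 [0.56121152 0.12260621 0.21945081] ((561.0989990234375, 122.41732788085938), 11.883509635925293)
dome ((529.381591796875, 60.973140716552734), 48.52399826049805)
[0.53073072 0.05764456 0.32949177] [([0.5283, 0.0622, 0.2053], 0.64)] [([0.5633, 0.1228, 0.2085], 0.8), ([0.3126, 0.3792, 0.0019], 0.34)] 3.4
```

```bash
cat >> h.py <<'E'
C=np.array([.5295,.0608])
def go(x,y,z):
    p,q=tool(); m=q.as_matrix(); print('t',round(readout.get_state()['time'],2),'p',p.round(4),'yaz',np.degrees(np.arctan2(m[1,1],m[0,1])).round(2),'x',m[:,0].round(4),'lin',q.inv().apply(np.array([x,y,z])-p).round(4))
E
python3 -c "
from h import *
go(.5295,.0608,.20)"
```

```text
t 3.4 p [0.5307 0.0579 0.3295] yaz 63.73 x [ 1.e-04 -2.e-04 -1.e+00] lin [ 0.1295  0.0021 -0.0024]
```

```bash
python3 -m creep '[{"linear":[0,0.002,-0.0024],"twist":[0,0,0],"fingers":-1},{"linear":[0.03,0.002,-0.0024],"twist":[0,0,0],"fingers":-1},{"linear":[0.06,0.002,-0.0024],"twist":[0,0,0],"fingers":-0.6},{"linear":[0.08,0.002,-0.0024],"twist":[0,0,0],"fingers":-0.4},{"linear":[0.095,0.002,-0.0024],"twist":[0,0,0],"fingers":-0.3},{"linear":[0.1,0.002,-0.0024],"twist":[0,0,0],"fingers":-0.3},{"linear":[0.1,0.002,-0.0024],"twist":[0,0,0],"fingers":-0.3}]' 8
python3 -c "
from h import *
go(.5295,.0608,.20)
save('wrist','w2.png',s=1.5)"
```

```text
time: 3.98
position: [0.5286, 0.0609, 0.2283]
tool_rot: [0.359, 1.543, -0.36]
ft_force: [-0.6, -0.4, 1.0]
grip_width: 0.71
t 3.98 p [0.5286 0.0609 0.2283] yaz 63.76 x [-0.0024  0.     -1.    ] lin [0.0283 0.0003 0.0009]
```

View pics/w2.png

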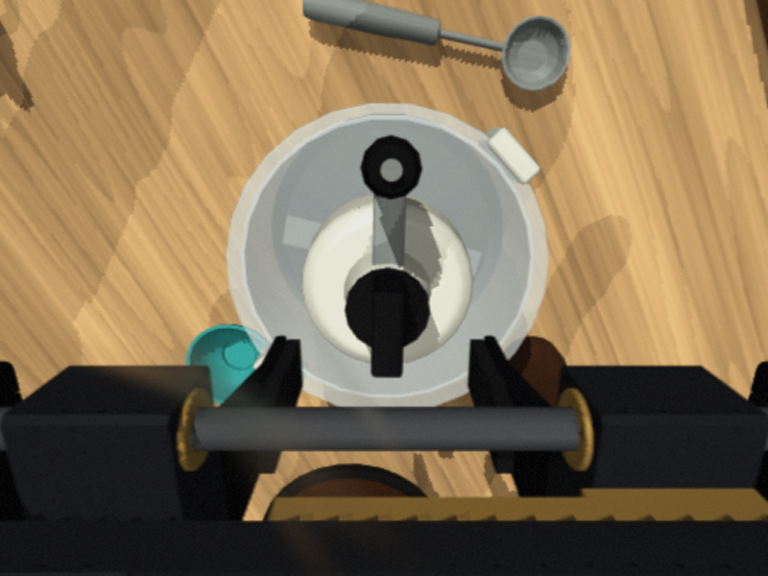

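The bar (387,330) sits midway between the fingers at 285 and 485. I'll go down and close gently.

```bash
python3 -m creep '[{"linear":[0.01,0,0.0004],"twist":[0,0,0],"fingers":-0.3},{"linear":[0.02,0,0.0004],"twist":[0,0,0],"fingers":-0.3},{"linear":[0.027,0,0.0004],"twist":[0,0,0],"fingers":-0.3},{"linear":[0.027,0,0.0004],"twist":[0,0,0],"fingers":0.3},{"linear":[0.027,0,0.0004],"twist":[0,0,0],"fingers":1},{"linear":[0.027,0,0.0004],"twist":[0,0,0],"fingers":1},{"linear":[0.027,0,0.0004],"twist":[0,0,0],"fingers":1},{"linear":[0.027,0,0.0004],"twist":[0,0,0],"fingers":1}]' 14
python3 -c "
from h import *
go(.5295,.0608,.20);print(readout.get_state())"
```

```text
time: 4.7
position: [0.5301, 0.0607, 0.2029]
tool_rot: [0.359, 1.54, -0.359]
ft_force: [0.6, 0.0, -0.7]
grip_width: 0.353
t 4.7 p [0.5301 0.0607 0.2029] yaz 63.74 x [ 8.e-04 -1.e-04 -1.e+00] lin [ 0.0029 -0.0002 -0.0006]
{'time': 4.7, 'joint_positions': array([ 0.54422033,  0.13147689, -0.76180782,  1.72789145,  0.09391084,
        1.31859086, -0.69498431]), 'qd': array([ 0.00094398,  0.00115346,  0.0010811 ,  0.00229189,  0.00184282,
       -0.00091963,  0.00018627]), 'joint_torque': array([ 3.24082073e-03, -2.99891406e+01, -2.75823869e+00, -3.07859802e+01,
       -6.53889379e-02, -2.07542715e-02,  2.87208525e-05]), 'position': array([0.53013789, 0.06067773, 0.20285877]), 'tool_rot': array([ 0.35936806,  1.53991282, -0.35929691]), 'ft_force': array([ 0.63000944,  0.0217195 , -0.6538301 ]), 'torque': array([ 0.04227833, -0.03720862, -0.00746491]), 'grip_width': 0.3528266408949205}
```

```bash
python3 -m creep '[{"linear":[0,0,0],"twist":[0,0,0],"fingers":1},{"linear":[0,0,0],"twist":[0,0,0],"fingers":1},{"linear":[0,0,0],"twist":[0,0,0],"fingers":1},{"linear":[0,0,0],"twist":[0,0,0],"fingers":1}]' 14; python3 -m creep '[{"linear":[0.0005,0,0],"twist":[0,0,0],"fingers":1},{"linear":[0.001,0,0],"twist":[0,0,0],"fingers":1},{"linear":[0.001,0,0],"twist":[0,0,0],"fingers":1}]' 14
```

```text
time: 5.03
position: [0.5301, 0.0606, 0.2028]
tool_rot: [0.36, 1.54, -0.359]
ft_force: [-0.9, 1.5, 3.0]
grip_width: 0.065
time: 5.28
position: [0.53, 0.0608, 0.2016]
tool_rot: [0.359, 1.54, -0.359]
ft_force: [-0.1, 0.0, 2.0]
grip_width: 0.006
```

```bash
python3 -c "
from h import *
save('wrist','w3.png',s=1.5);save('scene','s3.png',(220,130,330,220),6)
print(readout.get_state())"
```

```text
{'time': 5.3833, 'joint_positions': array([ 0.54395754,  0.13238514, -0.76182502,  1.72965813,  0.09434349,
        1.31655253, -0.69546237]), 'qd': array([ 0.00114342,  0.00038583,  0.00015581,  0.00149692, -0.00026467,
        0.00104597,  0.00052509]), 'joint_torque': array([ 1.55356396e-01, -2.90715998e+01, -2.52038866e+00, -2.95995480e+01,
        3.52249516e-02, -1.85767225e-03, -1.01342346e-04]), 'position': array([0.52998237, 0.06076328, 0.20160257]), 'tool_rot': array([ 0.35939196,  1.54036745, -0.35920651]), 'ft_force': array([-0.35624215,  1.11693678,  3.04240147]), 'torque': array([ 0.11697356, -0.07598796, -0.04155335]), 'grip_width': 0.00503850904461542}
```

View pics/w3.png

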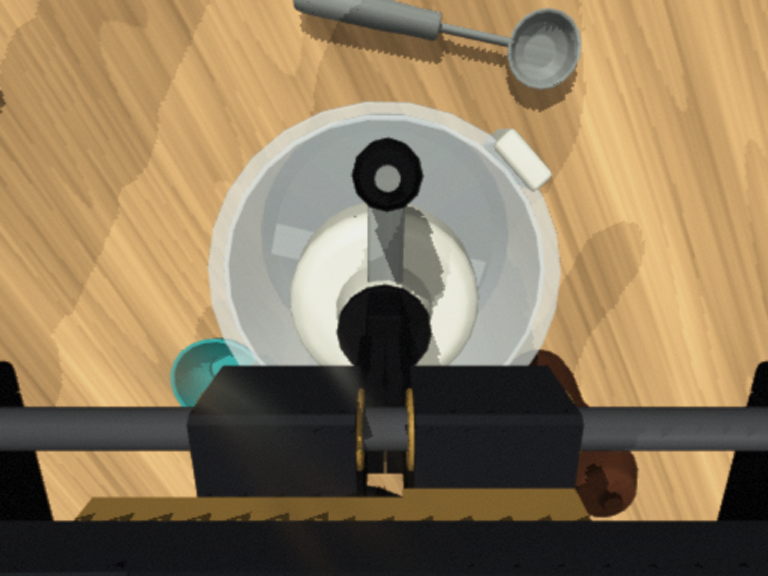

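View pics/s3.png

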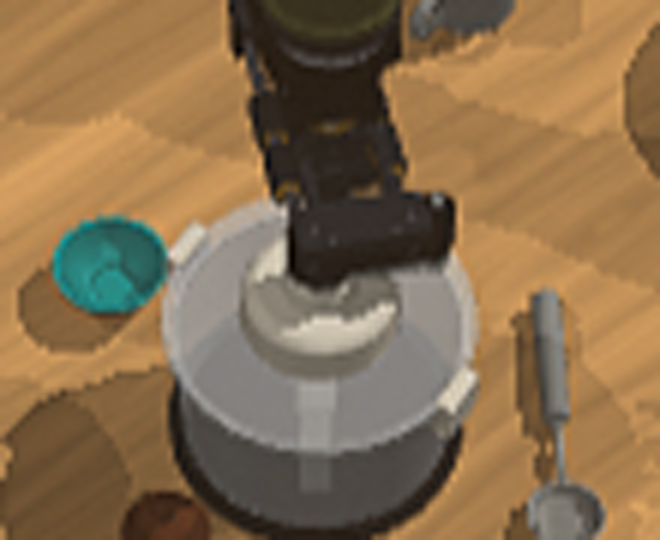

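Run:
```python
from h import *
I,d=viewer.get_image('wrist')
q=I[170:290,190:330]; q=np.clip(q.astype(float)*4,0,255).astype(np.uint8)
cv2.imwrite('pics/w4.png',cv2.resize(q,None,fx=5,fy=5)[:,:,::-1])
for P in ([.5295,.0608,.216],[.5295+.45*.02,.0608+.9*.02,.216],[.5295-.45*.02,.0608-.9*.02,.216],[.53,.0608,.1906],[.53,.0608,.2096]): print(pix('wrist',P))
c=viewer.camera_params('wrist')
for v in range(200,280,6):
  print(v,[ round(float(w('wrist',u,v,d[v,u])[2]),3) for u in range(235,280,4)])
```

```text
[256.28477449 243.29680652]
[256.48572573 209.74173045]
[256.09697459 274.65585759]
[256.97927027 224.29518479]
[257.05690191 237.78137632]
200 [0.184, 0.185, 0.184, 0.197, 0.199, 0.198, 0.198, 0.198, 0.195, 0.184, 0.184, 0.184]
206 [0.184, 0.186, 0.185, 0.207, 0.207, 0.208, 0.208, 0.208, 0.207, 0.184, 0.185, 0.184]
212 [0.185, 0.185, 0.184, 0.214, 0.213, 0.213, 0.214, 0.214, 0.214, 0.185, 0.184, 0.184]
218 [0.185, 0.185, 0.184, 0.214, 0.215, 0.215, 0.215, 0.214, 0.214, 0.184, 0.185, 0.185]
224 [0.185, 0.185, 0.216, 0.215, 0.215, 0.215, 0.215, 0.215, 0.215, 0.215, 0.184, 0.185]
230 [0.184, 0.185, 0.224, 0.224, 0.22, 0.221, 0.221, 0.22, 0.223, 0.223, 0.185, 0.184]
236 [0.184, 0.232, 0.231, 0.228, 0.228, 0.227, 0.227, 0.226, 0.229, 0.23, 0.184, 0.183]
242 [0.184, 0.237, 0.237, 0.234, 0.234, 0.233, 0.234, 0.234, 0.236, 0.236, 0.237, 0.157]
248 [0.292, 0.293, 0.242, 0.241, 0.24, 0.242, 0.24, 0.241, 0.24, 0.243, 0.292, 0.293]
254 [0.297, 0.297, 0.249, 0.245, 0.246, 0.241, 0.246, 0.246, 0.246, 0.248, 0.296, 0.296]
260 [0.3, 0.297, 0.254, 0.251, 0.251, 0.25, 0.251, 0.251, 0.25, 0.295, 0.299, 0.3]
266 [0.302, 0.3, 0.293, 0.257, 0.256, 0.256, 0.256, 0.257, 0.256, 0.298, 0.301, 0.303]
272 [0.305, 0.302, 0.298, 0.298, 0.298, 0.298, 0.298, 0.298, 0.298, 0.299, 0.301, 0.306]
278 [0.307, 0.304, 0.3, 0.301, 0.3, 0.302, 0.301, 0.3, 0.301, 0.3, 0.303, 0.308]
```

View pics/w4.png

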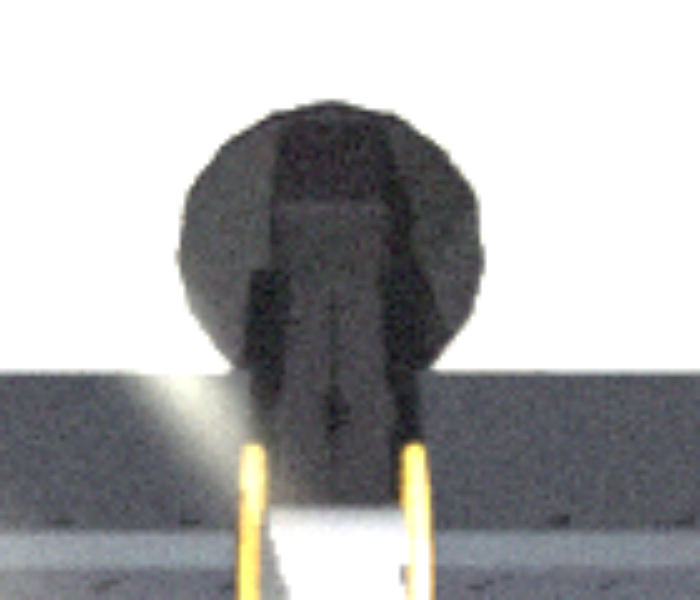

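Run:
```python
from h import *
c=viewer.camera_params('wrist');K=np.array(c['K']);T=np.array(c['cam_to_world']);p,q=tool()
def tf(d,lab):
    v,u=np.mgrid[:384,:512];P=np.stack([(u-K[0,2])/K[0,0]*d,(v-K[1,2])/K[1,1]*d,d],-1)@T[:3,:3].T+T[:3,3]
    X=q.inv().apply((P-p).reshape(-1,3)).reshape(384,512,3)
    m=(d>0)&(abs(X[...,1])<.02)&(X[...,0]<.03)&(X[...,0]>-.06)
    for a in np.arange(-.06,.03,.01):
        k=m&(X[...,0]>=a)&(X[...,0]<a+.01); z=X[...,2][k]
        if k.sum(): print(lab,round(a,2),k.sum(),'|z|',abs(z).min().round(4),abs(z).max().round(4),'y',X[...,1][k].min().round(4),X[...,1][k].max().round(4))
tf(np.load('d.npy'),'open')
_,d=viewer.get_image('wrist'); tf(d,'now')
```

```text
open -0.06 896 |z| 0.0428 0.058 y -0.0096 0.0123
open -0.05 720 |z| 0.0429 0.0554 y -0.0012 0.0126
open -0.04 789 |z| 0.0427 0.0542 y -0.0074 0.0122
open -0.03 667 |z| 0.0428 0.0531 y -0.0097 0.0122
open -0.02 396 |z| 0.0427 0.0528 y -0.0091 0.012
now -0.06 279 |z| 0.0003 0.0072 y 0.0091 0.0121
now -0.05 308 |z| 0.0003 0.0077 y 0.0091 0.0123
now -0.04 411 |z| 0.0001 0.0098 y -0.0035 0.0124
now -0.03 304 |z| 0.0001 0.0095 y 0.0091 0.0123
now -0.02 573 |z| 0.0001 0.0093 y 0.0094 0.0195
now -0.01 147 |z| 0.0001 0.0074 y 0.017 0.0194
now 0.0 129 |z| 0.0 0.0073 y 0.0167 0.0196
now 0.01 1402 |z| 0.0 0.0216 y -0.0166 0.02
now 0.02 61 |z| 0.0 0.0198 y 0.0072 0.0199
```

```bash
python3 - <<'E'
from h import *
print(ctrl.finger_overhang,[a for a in dir(ctrl) if a[0]!='_'])
print(open('h.py').read()[:0])
E
python3 -m creep '[{"linear":[-0.01,0,0],"twist":[0,0,0],"fingers":-0.3},{"linear":[-0.02,0,0],"twist":[0,0,0],"fingers":-0.3},{"linear":[-0.02,0,0],"twist":[0,0,0],"fingers":-0.3},{"linear":[-0.02,0,0],"twist":[0,0,0],"fingers":-0.3},{"linear":[-0.02,0,0],"twist":[0,0,0],"fingers":-0.3}]' 14
python3 - <<'E'
from h import *
p,q=tool();print(readout.get_state()['ft_force'])
P,I=cloud('wrist'); X=q.inv().apply(P-p)
m=(abs(X[:,1])<.015)&(abs(X[:,2])>.02)&(abs(X[:,2])<.06)&(X[:,0]<.02)
print(p,X[m][:,0].max(), np.sort(X[m][:,0])[-10:])
A=P[(np.hypot(P[:,0]-.5295,P[:,1]-.061)<.022)&(P[:,2]>.2)&(P[:,2]<.222)];print(np.median(A[:,2]),A[:,2].max())
cv2.imwrite('pics/w5.png',cv2.resize(I,None,fx=1.5,fy=1.5)[:,:,::-1])
save('scene','s5.png',(220,130,330,220),6)
E
```

```text
0.011 ['MotionError', 'finger_overhang']

time: 5.9
position: [0.5298, 0.0605, 0.2215]
tool_rot: [0.359, 1.541, -0.36]
ft_force: [0.7, -0.3, -0.4]
grip_width: 0.296
[ 0.74762838 -0.26510945 -0.42311026]
[0.52983374 0.06051983 0.22147939] -0.013802117928146182 [-0.01565032 -0.01536921 -0.01532271 -0.01508929 -0.01500334 -0.01445983
 -0.01438332 -0.01415896 -0.01400675 -0.01380212]
0.2141622155350061 0.21661867096747836
```

View pics/w5.png

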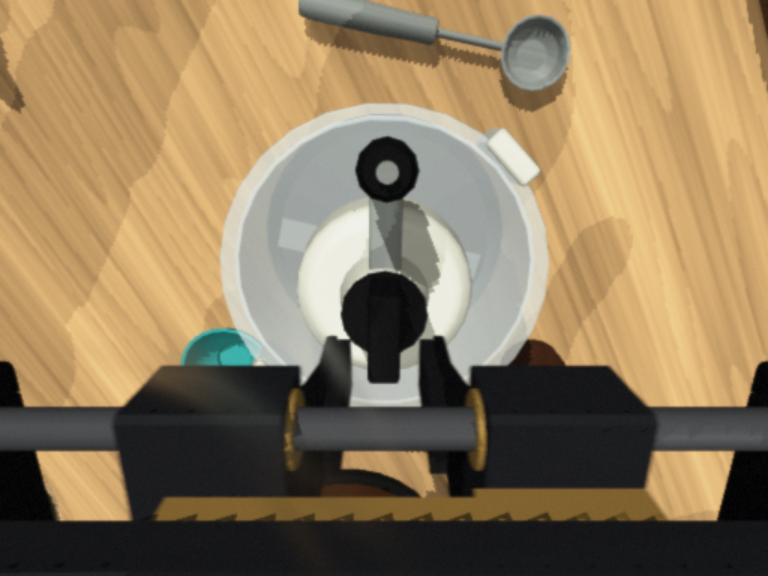

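View pics/s5.png

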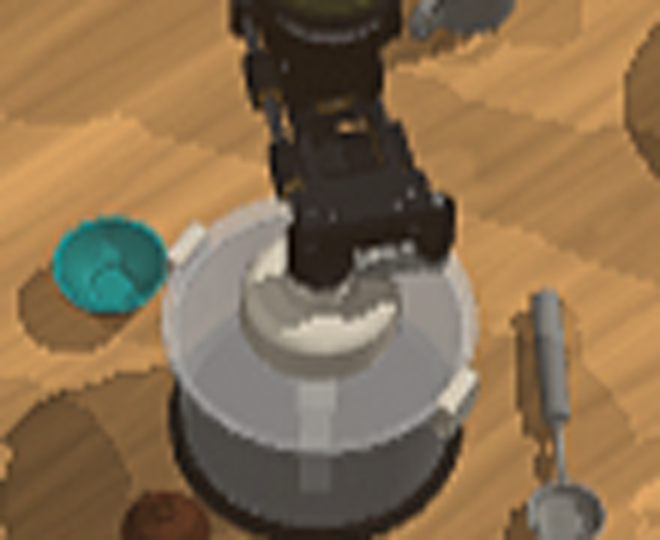

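The depth image and the contact both show that the real fingertips sit about 14 mm *behind* the reported TCP, not 11 mm ahead. The shut fingers had come to rest on top of the bar with about 3 N and did no harm: the bar top is still at 0.216, so the knob is up. I'll use the observed tip position, open, go down 44 mm and grip.

```bash
python3 -m creep '[{"linear":[0,0,0],"twist":[0,0,0],"fingers":-0.3},{"linear":[0,0,0],"twist":[0,0,0],"fingers":-0.3},{"linear":[0,0,0],"twist":[0,0,0],"fingers":-0.3},{"linear":[0,0,0],"twist":[0,0,0],"fingers":-0.3}]' 14
python3 -m creep '[{"linear":[0.01,0,0],"twist":[0,0,0],"fingers":-0.3},{"linear":[0.02,0,0],"twist":[0,0,0],"fingers":-0.3},{"linear":[0.028,0,0],"twist":[0,0,0],"fingers":-0.3},{"linear":[0.036,0,0],"twist":[0,0,0],"fingers":-0.3},{"linear":[0.042,0,0],"twist":[0,0,0],"fingers":-0.3},{"linear":[0.042,0,0],"twist":[0,0,0],"fingers":-0.3}]' 14
python3 - <<'E'
from h import *
p,q=tool();print(p)
P,I=cloud('wrist'); X=q.inv().apply(P-p)
m=(abs(X[:,1])<.015)&(abs(X[:,2])>.02)&(abs(X[:,2])<.05)&(X[:,0]<.0)
print(np.sort(X[m][:,0])[-10:])
cv2.imwrite('pics/w6.png',cv2.resize(I,None,fx=1.5,fy=1.5)[:,:,::-1])
E
```

```text
time: 6.33
position: [0.5297, 0.0606, 0.2213]
tool_rot: [0.359, 1.541, -0.359]
ft_force: [0.0, 0.7, 0.2]
grip_width: 0.627
time: 6.83
position: [0.5287, 0.0604, 0.1775]
tool_rot: [0.359, 1.544, -0.36]
ft_force: [-0.4, 0.5, 0.1]
grip_width: 0.651
[0.52870591 0.0604211  0.17748301]
[-0.00698681 -0.00692142 -0.00664294 -0.006611   -0.00643507 -0.00642105
 -0.0062662  -0.00614742 -0.00613953 -0.00559645]
```

View pics/w6.png

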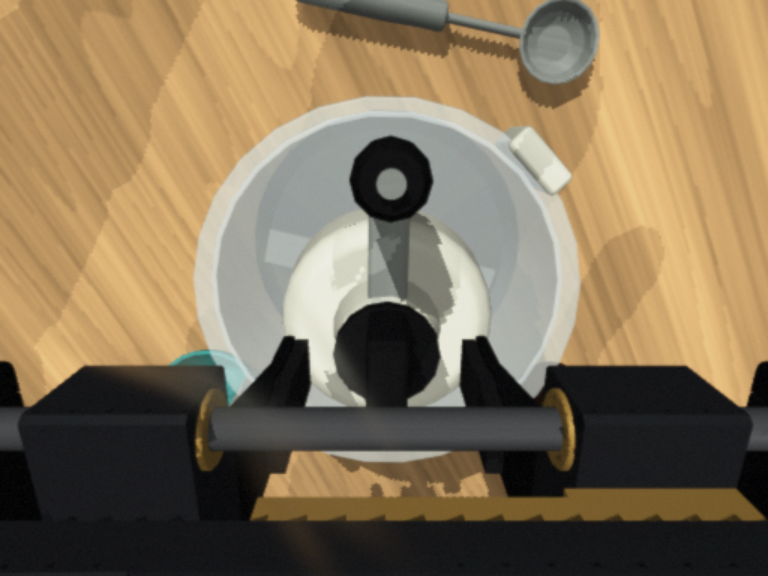

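```bash
python3 -m creep '[{"linear":[0,0,0],"twist":[0,0,0],"fingers":0.3},{"linear":[0,0,0],"twist":[0,0,0],"fingers":0.6},{"linear":[0,0,0],"twist":[0,0,0],"fingers":0.8},{"linear":[0,0,0],"twist":[0,0,0],"fingers":1},{"linear":[0,0,0],"twist":[0,0,0],"fingers":1},{"linear":[0,0,0],"twist":[0,0,0],"fingers":1},{"linear":[0,0,0],"twist":[0,0,0],"fingers":1},{"linear":[0,0,0],"twist":[0,0,0],"fingers":1}]' 14
python3 -m creep '[{"linear":[0,0,0],"twist":[0,0,0],"fingers":1},{"linear":[0,0,0],"twist":[0,0,0],"fingers":1},{"linear":[0,0,0],"twist":[0,0,0],"fingers":1},{"linear":[0,0,0],"twist":[0,0,0],"fingers":1}]' 14
```

```text
time: 7.55
position: [0.5296, 0.0608, 0.1795]
tool_rot: [0.359, 1.541, -0.359]
ft_force: [0.0, -1.1, 0.2]
grip_width: 0.16
time: 7.88
position: [0.5296, 0.0607, 0.1794]
tool_rot: [0.359, 1.541, -0.359]
ft_force: [-1.9, 1.0, 1.1]
grip_width: 0.161
```

The opening is 14 mm, so the bar is held. Now a gentle press in 1 mm steps.

```bash
python3 -m creep '[{"linear":[0.0005,0,0],"twist":[0,0,0],"fingers":1},{"linear":[0.001,0,0],"twist":[0,0,0],"fingers":1},{"linear":[0.001,0,0],"twist":[0,0,0],"fingers":1}]' 14
python3 -m creep '[{"linear":[0.0005,0,0],"twist":[0,0,0],"fingers":1},{"linear":[0.001,0,0],"twist":[0,0,0],"fingers":1},{"linear":[0.001,0,0],"twist":[0,0,0],"fingers":1}]' 14
```

```text
time: 8.13
position: [0.5296, 0.0608, 0.1784]
tool_rot: [0.359, 1.541, -0.359]
ft_force: [-2.2, 0.4, 1.7]
grip_width: 0.163
time: 8.38
position: [0.5296, 0.0607, 0.1772]
tool_rot: [0.359, 1.541, -0.359]
ft_force: [-3.0, 0.5, 1.9]
grip_width: 0.162
```

```bash
for i in 1; do python3 -m creep '[{"linear":[0.0005,0,0],"twist":[0,0,0],"fingers":1},{"linear":[0.0005,0,0],"twist":[0,0,0],"fingers":1}]' 14; done; python3 -m creep '[{"linear":[0.0005,0,0],"twist":[0,0,0],"fingers":1},{"linear":[0.0005,0,0],"twist":[0,0,0],"fingers":1}]' 14; python3 -c "
from h import *
P,I=cloud('wrist')
A=P[(np.hypot(P[:,0]-.541,P[:,1]-.077)<.006)&(P[:,2]>.2)&(P[:,2]<.222)];print(len(A),np.median(A[:,2]))"
```

```text
time: 8.55
position: [0.5296, 0.0608, 0.1768]
tool_rot: [0.359, 1.541, -0.359]
ft_force: [-3.5, 1.1, 2.1]
grip_width: 0.158
time: 8.72
position: [0.5296, 0.0608, 0.1764]
tool_rot: [0.359, 1.541, -0.359]
ft_force: [-4.0, 1.1, 3.4]
grip_width: 0.159
335 0.20996268414006292
```

```bash
cat >> h.py <<'E'
def knob():
    P,I=cloud('wrist'); p,q=tool(); m=q.as_matrix(); a=m[:2,1]; b=m[:2,2]
    r=P[:,:2]-C; s=r@a; t=r@b
    k=(abs(t)<.005)&(s>.013)&(s<.019)&(P[:,2]<.225)&(P[:,2]>.19)
    c=(abs(t)>.011)&(np.hypot(s,t)<.018)&(s>.004)&(P[:,2]<.2)&(P[:,2]>.165)
    print('bartop',k.sum(),np.median(P[k,2]).round(4),np.percentile(P[k,2],90).round(4),'collartop',c.sum(),np.median(P[c,2]).round(4))
    H=P[(abs(np.hypot(r[:,0],r[:,1])-.07)<.016)&(P[:,2]>.21)&(P[:,2]<.226)]
    if len(H)>50:
        h=np.array(cv2.minEnclosingCircle((H[:,:2]*1000).astype(np.float32))[0])/1000-C
        print('handle az',np.degrees(np.arctan2(h[1],h[0])).round(1),np.hypot(*h).round(4))
    return I
E
python3 -c "
from h import *
knob();s=readout.get_state();print(s['time'],s['ft_force'],s['torque'])"
```

```text
bartop 340 0.2109 0.212 collartop 213 0.1819
handle az 63.7 0.0691
8.8167 [-4.92647533  1.16465281  3.21269557] [ 0.20207289  0.84717367 -0.05460624]
```

```bash
python3 -m creep '[{"linear":[0,-0.0003,-0.0006],"twist":[0,0,0],"fingers":1},{"linear":[0,-0.0003,-0.0006],"twist":[0,0,0],"fingers":1},{"linear":[0,-0.0003,-0.0006],"twist":[0,0,0],"fingers":1}]' 14
```

```text
time: 9.07
position: [0.5296, 0.0608, 0.1764]
tool_rot: [0.36, 1.54, -0.359]
ft_force: [-1.2, 0.9, 1.1]
grip_width: 0.16
```

```bash
python3 -m creep '[{"linear":[0.0005,0,-0.0001],"twist":[0,0,0],"fingers":1},{"linear":[0.0005,0,-0.0001],"twist":[0,0,0],"fingers":1}]' 14;python3 -m creep '[{"linear":[0.0005,0,-0.0001],"twist":[0,0,0],"fingers":1},{"linear":[0.0005,0,-0.0001],"twist":[0,0,0],"fingers":1}]' 14;python3 -m creep '[{"linear":[0.0005,0,-0.0001],"twist":[0,0,0],"fingers":1},{"linear":[0.0005,0,-0.0001],"twist":[0,0,0],"fingers":1}]' 14
```

```text
time: 9.23
position: [0.5296, 0.0607, 0.1764]
tool_rot: [0.36, 1.54, -0.359]
ft_force: [-1.7, 0.4, 4.1]
grip_width: 0.157
time: 9.4
position: [0.5296, 0.0607, 0.1764]
tool_rot: [0.359, 1.539, -0.359]
ft_force: [-2.4, 1.0, 7.1]
grip_width: 0.157
time: 9.57
position: [0.5296, 0.0607, 0.1763]
tool_rot: [0.359, 1.539, -0.36]
ft_force: [-3.0, 0.3, 9.1]
grip_width: 0.159
```

The knob has stopped on the teeth: z stays at 0.1764 while Fz climbs to 9 N. I'll hold that light press and twist.

```bash
python3 -m creep '[{"linear":[-0.0002,0,0],"twist":[2,0,0],"fingers":1},{"linear":[-0.0002,0,0],"twist":[4,0,0],"fingers":1},{"linear":[-0.0002,0,0],"twist":[6,0,0],"fingers":1},{"linear":[-0.0002,0,0],"twist":[6,0,0],"fingers":1}]' 14; python3 -m creep '[{"linear":[0,0,0],"twist":[2,0,0],"fingers":1},{"linear":[0,0,0],"twist":[4,0,0],"fingers":1},{"linear":[0,0,0],"twist":[6,0,0],"fingers":1},{"linear":[0,0,0],"twist":[6,0,0],"fingers":1}]' 14; python3 -c "
from h import *
go(.5295,.0608,.17)"
```

```text
time: 9.9
position: [0.5297, 0.0607, 0.1763]
tool_rot: [0.442, 1.523, -0.442]
ft_force: [-3.0, 0.9, 7.3]
grip_width: 0.16
time: 10.23
position: [0.5298, 0.0606, 0.1763]
tool_rot: [0.524, 1.504, -0.523]
ft_force: [-2.6, 0.1, 7.2]
grip_width: 0.159
t 10.23 p [0.5298 0.0606 0.1763] yaz 51.67 x [ 2.2e-03 -7.0e-04 -1.0e+00] lin [ 0.0063 -0.     -0.0004]
```

```bash
python3 -m creep '[{"linear":[0,0,0],"twist":[2,0,0],"fingers":1},{"linear":[0,0,0],"twist":[4,0,0],"fingers":1},{"linear":[0,0,0],"twist":[6,0,0],"fingers":1},{"linear":[0,0,0],"twist":[6,0,0],"fingers":1}]' 14; python3 -m creep '[{"linear":[0,0,0],"twist":[2,0,0],"fingers":1},{"linear":[0,0,0],"twist":[4,0,0],"fingers":1},{"linear":[0,0,0],"twist":[6,0,0],"fingers":1},{"linear":[0,0,0],"twist":[6,0,0],"fingers":1}]' 14; python3 -c "
from h import *
go(.5295,.0608,.17);knob();print(readout.get_state()['torque'])"
```

```text
time: 10.57
position: [0.5299, 0.0605, 0.1763]
tool_rot: [0.605, 1.482, -0.605]
ft_force: [-3.2, 0.2, 6.9]
grip_width: 0.159
time: 10.9
position: [0.5299, 0.0605, 0.1763]
tool_rot: [0.686, 1.457, -0.685]
ft_force: [-2.3, 0.5, 6.3]
grip_width: 0.165
t 10.9 p [0.5299 0.0605 0.1763] yaz 39.66 x [ 2.5e-03 -8.0e-04 -1.0e+00] lin [ 0.0063 -0.0001 -0.0006]
bartop 374 0.2106 0.2118 collartop 227 0.1819
handle az 39.6 0.069
[0.09978211 0.47041366 0.01634998]
```

```bash
python3 -m creep '[{"linear":[0.0001,0,0],"twist":[2,0,0],"fingers":1},{"linear":[0.0001,0,0],"twist":[4,0,0],"fingers":1},{"linear":[0.0001,0,0],"twist":[6,0,0],"fingers":1},{"linear":[0.0001,0,0],"twist":[6,0,0],"fingers":1}]' 14; python3 -m creep '[{"linear":[0,0,0],"twist":[2,0,0],"fingers":1},{"linear":[0,0,0],"twist":[4,0,0],"fingers":1},{"linear":[0,0,0],"twist":[6,0,0],"fingers":1},{"linear":[0,0,0],"twist":[6,0,0],"fingers":1}]' 14; python3 -c "
from h import *
go(.5295,.0608,.17);print(readout.get_state()['torque'])"
```

```text
time: 11.28
position: [0.53, 0.0604, 0.1763]
tool_rot: [0.767, 1.429, -0.766]
ft_force: [-2.0, -0.1, 7.8]
grip_width: 0.16
time: 11.62
position: [0.5301, 0.0603, 0.1763]
tool_rot: [0.847, 1.397, -0.846]
ft_force: [-0.4, -0.4, 8.0]
grip_width: 0.16
t 11.62 p [0.5301 0.0603 0.1763] yaz 27.65 x [ 0.0028 -0.001  -1.    ] lin [ 0.0063 -0.0003 -0.0008]
[-0.01673484  0.43551367  0.10582913]
```

```bash
python3 -m creep '[{"linear":[0,0,0],"twist":[2,0,0],"fingers":1},{"linear":[0,0,0],"twist":[4,0,0],"fingers":1},{"linear":[0,0,0],"twist":[6,0,0],"fingers":1},{"linear":[0,0,0],"twist":[6,0,0],"fingers":1}]' 14; python3 -c "
from h import *
go(.5295,.0608,.17);knob();print(readout.get_state()['torque'],readout.get_state()['ft_force'])"
```

```text
time: 11.95
position: [0.5301, 0.0602, 0.1763]
tool_rot: [0.927, 1.361, -0.926]
ft_force: [-2.2, -0.1, 7.3]
grip_width: 0.158
t 11.95 p [0.5301 0.0602 0.1763] yaz 21.65 x [ 0.0029 -0.0011 -1.    ] lin [ 0.0063 -0.0004 -0.0008]
bartop 389 0.2107 0.2118 collartop 224 0.1818
handle az 21.3 0.0691
[-0.01741975  0.4589455   0.01271003] [-2.02375554 -0.22864026  7.4530995 ]
```

```bash
python3 -m creep '[{"linear":[0,0,0],"twist":[2,0,0],"fingers":1},{"linear":[0,0,0],"twist":[4,0,0],"fingers":1},{"linear":[0,0,0],"twist":[6,0,0],"fingers":1},{"linear":[0,0,0],"twist":[6,0,0],"fingers":1}]' 14;python3 -m creep '[{"linear":[0,0,0],"twist":[2,0,0],"fingers":1},{"linear":[0,0,0],"twist":[4,0,0],"fingers":1},{"linear":[0,0,0],"twist":[6,0,0],"fingers":1},{"linear":[0,0,0],"twist":[6,0,0],"fingers":1}]' 14; python3 -c "
from h import *
go(.5295,.0608,.17);print(readout.get_state()['torque'],readout.get_state()['ft_force'],readout.get_state()['joint_positions'])
save('wrist','w7.png',s=1.5)"
```

```text
time: 12.33
position: [0.5302, 0.06, 0.1763]
tool_rot: [1.006, 1.323, -1.005]
ft_force: [-2.1, -1.0, 7.3]
grip_width: 0.162
time: 12.67
position: [0.5302, 0.0599, 0.1763]
tool_rot: [1.085, 1.281, -1.083]
ft_force: [-1.4, -0.3, 7.3]
grip_width: 0.159
t 12.67 p [0.5302 0.0599 0.1763] yaz 9.64 x [ 0.003  -0.0014 -1.    ] lin [ 0.0063 -0.0005 -0.001 ]
[-0.07701024  0.38213464  0.09253865] [-1.35303645 -0.26371629  7.34380248] [ 0.46803043  0.13898128 -0.68089942  1.7680627   0.09368228  1.26389089
 -1.63887392]
```

View pics/w7.png

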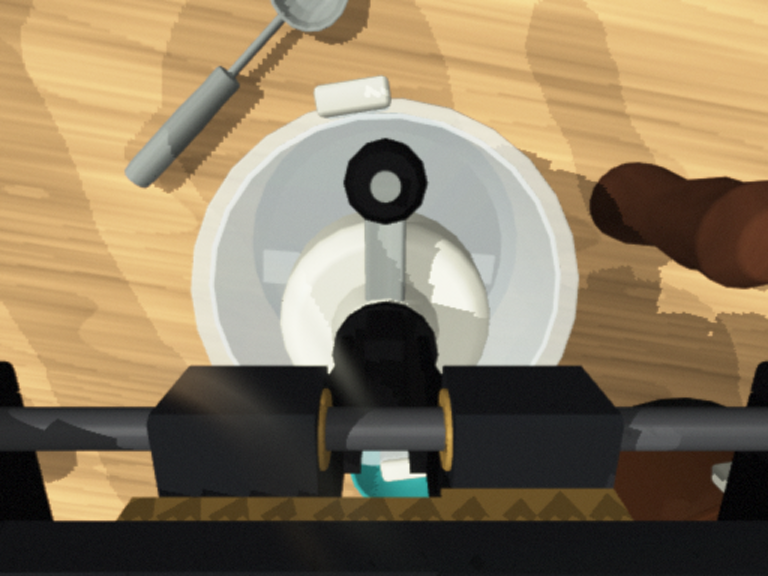

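The two light patches at (280,265) and (485,267) are the blade arms. They have turned with the crank after a few degrees of lag, so friction under my press is dragging the ring along. I'll ease the press and rock back.

```bash
python3 -m creep '[{"linear":[-0.0006,0,0],"twist":[0,0,0],"fingers":1},{"linear":[-0.0006,0,0],"twist":[0,0,0],"fingers":1}]' 14; python3 -m creep '[{"linear":[0,0,0],"twist":[-4,0,0],"fingers":1},{"linear":[0,0,0],"twist":[-8,0,0],"fingers":1},{"linear":[0,0,0],"twist":[-12,0,0],"fingers":1},{"linear":[0,0,0],"twist":[-12,0,0],"fingers":1}]' 14;python3 -m creep '[{"linear":[0,0,0],"twist":[-4,0,0],"fingers":1},{"linear":[0,0,0],"twist":[-8,0,0],"fingers":1},{"linear":[0,0,0],"twist":[-12,0,0],"fingers":1},{"linear":[0,0,0],"twist":[-12,0,0],"fingers":1}]' 14; python3 -c "
from h import *
go(.5295,.0608,.17);print(readout.get_state()['torque'],readout.get_state()['ft_force'])
save('wrist','w8.png',s=1.5)"
```

```text
time: 12.88
position: [0.5301, 0.0599, 0.1764]
tool_rot: [1.084, 1.282, -1.082]
ft_force: [-0.5, -0.3, 5.1]
grip_width: 0.162
time: 13.22
position: [0.5301, 0.0602, 0.1764]
tool_rot: [0.924, 1.363, -0.922]
ft_force: [-0.0, -0.4, 6.4]
grip_width: 0.158
time: 13.55
position: [0.5299, 0.0604, 0.176]
tool_rot: [0.765, 1.43, -0.764]
ft_force: [1.4, -0.9, 3.0]
grip_width: 0.162
t 13.55 p [0.5299 0.0604 0.176 ] yaz 33.82 x [ 2.3e-03 -3.0e-04 -1.0e+00] lin [ 0.006  -0.0001 -0.0006]
[-0.06266754 -0.34033575  0.06817561] [ 1.42742895 -0.90851515  3.034334  ]
```

View pics/w8.png

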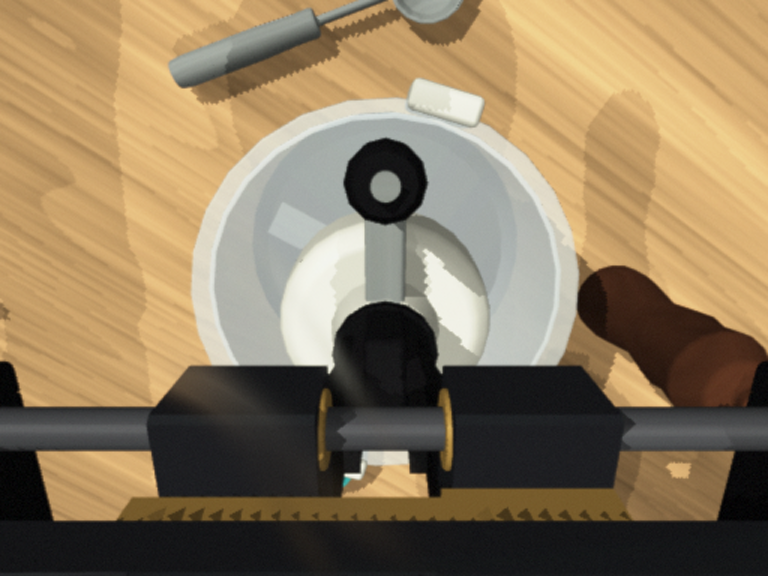

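The blade patch, now at (290,225), stayed behind this time. Fz dropped to 3 N and the knob sank slightly, so this is probably a gap. I'll press down here.

```bash
python3 -m creep '[{"linear":[0.0005,0,0],"twist":[0,0,0],"fingers":1},{"linear":[0.0005,0,0],"twist":[0,0,0],"fingers":1}]' 14; python3 -m creep '[{"linear":[0.0005,0,0],"twist":[0,0,0],"fingers":1},{"linear":[0.0005,0,0],"twist":[0,0,0],"fingers":1}]' 14
```

```text
time: 13.77
position: [0.5299, 0.0604, 0.1753]
tool_rot: [0.767, 1.429, -0.766]
ft_force: [3.6, -1.8, 3.1]
grip_width: 0.159
time: 13.93
position: [0.5299, 0.0604, 0.1749]
tool_rot: [0.767, 1.429, -0.765]
ft_force: [5.5, -1.5, 3.1]
grip_width: 0.163
```

```bash
python3 -m creep '[{"linear":[0.0005,0.0006,0.0006],"twist":[0,0,0],"fingers":1},{"linear":[0.001,0.0008,0.0008],"twist":[0,0,0],"fingers":1},{"linear":[0.001,0.0008,0.0008],"twist":[0,0,0],"fingers":1}]' 14; python3 -m creep '[{"linear":[0.0005,0.0001,0.0001],"twist":[0,0,0],"fingers":1},{"linear":[0.001,0.0002,0.0002],"twist":[0,0,0],"fingers":1},{"linear":[0.001,0.0002,0.0002],"twist":[0,0,0],"fingers":1}]' 14
```

```text
time: 14.18
position: [0.5299, 0.0604, 0.1735]
tool_rot: [0.765, 1.432, -0.766]
ft_force: [3.8, -1.0, 4.0]
grip_width: 0.157
time: 14.43
position: [0.5299, 0.0604, 0.1724]
tool_rot: [0.765, 1.432, -0.766]
ft_force: [1.5, -2.2, 3.1]
grip_width: 0.158
```

```bash
python3 -m creep '[{"linear":[0.0005,0.0001,0.0001],"twist":[0,0,0],"fingers":1},{"linear":[0.001,0.0002,0.0002],"twist":[0,0,0],"fingers":1},{"linear":[0.001,0.0002,0.0002],"twist":[0,0,0],"fingers":1}]' 14; python3 -m creep '[{"linear":[0.0005,0.0001,0.0001],"twist":[0,0,0],"fingers":1},{"linear":[0.001,0.0002,0.0002],"twist":[0,0,0],"fingers":1},{"linear":[0.001,0.0002,0.0002],"twist":[0,0,0],"fingers":1}]' 14;  python3 -m creep '[{"linear":[0.0005,0.0001,0.0001],"twist":[0,0,0],"fingers":1},{"linear":[0.0008,0.0001,0.0001],"twist":[0,0,0],"fingers":1},{"linear":[0.0008,0.0001,0.0001],"twist":[0,0,0],"fingers":1}]' 14
```

```text
time: 14.68
position: [0.53, 0.0604, 0.1713]
tool_rot: [0.765, 1.433, -0.766]
ft_force: [0.1, -0.5, 2.9]
grip_width: 0.158
time: 14.93
position: [0.53, 0.0604, 0.1712]
tool_rot: [0.764, 1.433, -0.767]
ft_force: [-2.5, -1.1, 9.8]
grip_width: 0.162
time: 15.18
position: [0.53, 0.0604, 0.1712]
tool_rot: [0.764, 1.433, -0.767]
ft_force: [-4.6, -1.9, 13.1]
grip_width: 0.161
```

```bash
python3 -m creep '[{"linear":[-0.0012,0,0],"twist":[0,0,0],"fingers":1},{"linear":[-0.0012,0,0],"twist":[0,0,0],"fingers":1}]' 14; python3 -c "
from h import *
I=knob();cv2.imwrite('pics/w9.png',cv2.resize(I,None,fx=1.5,fy=1.5)[:,:,::-1])
go(.5295,.0608,.17);print(readout.get_state()['ft_force'])"
```

```text
time: 15.35
position: [0.53, 0.0604, 0.1712]
tool_rot: [0.764, 1.433, -0.767]
ft_force: [-3.3, -1.5, 8.3]
grip_width: 0.161
bartop 362 0.2057 0.2068 collartop 268 0.1862
handle az 33.5 0.0691
t 15.4 p [0.53   0.0604 0.1712] yaz 33.75 x [-2.e-03 -5.e-04 -1.e+00] lin [ 0.0012 -0.0002 -0.0006]
[-2.86055199 -1.46681972  8.63077456]
```

View pics/w9.png

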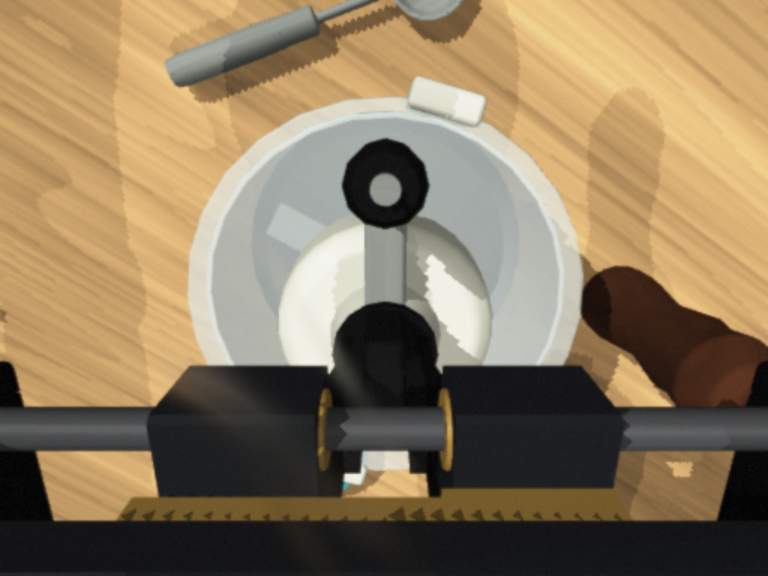

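The knob has come up hard at bar top 0.2057, against an expected home height of 0.206. The shut fingers had already pushed it about 1.5 mm earlier, which explains the shorter travel. I'll unload, release and check from above.

```bash
python3 -m creep '[{"linear":[-0.0008,-0.0003,-0.0002],"twist":[0,0,0],"fingers":1},{"linear":[-0.0013,-0.0003,-0.0002],"twist":[0,0,0],"fingers":1},{"linear":[-0.0013,-0.0003,-0.0002],"twist":[0,0,0],"fingers":1}]' 14; python3 -m creep '[{"linear":[0,0,0],"twist":[0,0,0],"fingers":0.3},{"linear":[0,0,0],"twist":[0,0,0],"fingers":0.1},{"linear":[0,0,0],"twist":[0,0,0],"fingers":0.0},{"linear":[0,0,0],"twist":[0,0,0],"fingers":-0.2},{"linear":[0,0,0],"twist":[0,0,0],"fingers":-0.2},{"linear":[0,0,0],"twist":[0,0,0],"fingers":-0.2}]' 14;  python3 -c "
from h import *
go(.5295,.0608,.17);print(readout.get_state()['ft_force'])"
```

```text
time: 15.65
position: [0.53, 0.0604, 0.1714]
tool_rot: [0.765, 1.433, -0.766]
ft_force: [0.7, -1.0, -2.2]
grip_width: 0.16
time: 16.15
position: [0.5306, 0.0604, 0.1723]
tool_rot: [0.765, 1.432, -0.765]
ft_force: [0.6, 0.3, -0.5]
grip_width: 0.527
t 16.15 p [0.5306 0.0604 0.1723] yaz 33.75 x [-1.e-04 -0.e+00 -1.e+00] lin [ 0.0023 -0.0007 -0.0009]
[ 0.55494387  0.2827563  -0.45943946]
```

```bash
python3 -m creep '[{"linear":[-0.02,0,0],"twist":[0,0,0],"fingers":-0.2},{"linear":[-0.05,0,0],"twist":[0,0,0],"fingers":-0.2},{"linear":[-0.08,0,0],"twist":[0,0,0],"fingers":-0.2},{"linear":[-0.1,0,0],"twist":[0,0,0],"fingers":-0.2},{"linear":[-0.1,0,0],"twist":[0,0,0],"fingers":-0.2},{"linear":[-0.1,0,0],"twist":[0,0,0],"fingers":-0.2},{"linear":[-0.1,0,0],"twist":[0,0,0],"fingers":-0.2}]' 14;  python3 - <<'E'
from h import *
go(.5295,.0608,.17)
P,I=cloud('wrist');p,q=tool();m=q.as_matrix();r=P[:,:2]-C;s=r@m[:2,1];t=r@m[:2,2]
k=(abs(t)<.005)&(abs(s)<.018)&(P[:,2]>.195)&(P[:,2]<.225);print('bar',k.sum(),np.median(P[k,2]),P[k,2].std())
k=(abs(t)>.011)&(np.hypot(s,t)<.018)&(P[:,2]<.195)&(P[:,2]>.16);print('collar',k.sum(),np.median(P[k,2]))
k=(abs(t)<.005)&(s>.03)&(s<.055);print('arm',k.sum(),np.median(P[k,2]))
H=P[(abs(np.hypot(r[:,0],r[:,1])-.07)<.016)&(P[:,2]>.212)&(P[:,2]<.226)];h=np.array(cv2.minEnclosingCircle((H[:,:2]*1000).astype(np.float32))[0])/1000
print('handle',h,H[:,2].mean(),np.hypot(*(h-C)),np.degrees(np.arctan2(*(h-C)[::-1])))
cv2.imwrite('pics/w10.png',cv2.resize(I,None,fx=1.5,fy=1.5)[:,:,::-1])
for l in ('knob_bar','gear_knob','handle','blade_tip','blade'): print(l,[(x['centre'],x['conf']) for x in nets.place_of('wrist',l)])
E
```

```text
time: 16.73
position: [0.5302, 0.0602, 0.2715]
tool_rot: [0.765, 1.433, -0.766]
ft_force: [-0.4, 0.4, -0.4]
grip_width: 0.598
t 16.73 p [0.5302 0.0602 0.2715] yaz 33.74 x [-1.2e-03 -3.0e-04 -1.0e+00] lin [ 1.015e-01 -1.000e-04 -8.000e-04]
bar 554 0.20620468580548681 0.0006505487668865261
collar 334 0.176181166654285
arm 1070 0.3699271009342844
handle [0.58671692 0.09913931] 0.21942195509819468 0.06887436907360743 33.82483378829919
knob_bar [([0.5321, 0.064, 0.1935], 0.6), ([0.5328, 0.0583, 0.1687], 0.49)]
gear_knob [([0.5313, 0.0592, 0.1701], 0.73)]
handle [([0.5877, 0.1014, 0.2093], 0.71)]
blade_tip []
blade [([0.5327, 0.0615, 0.194], 0.64)]
```

View pics/w10.png

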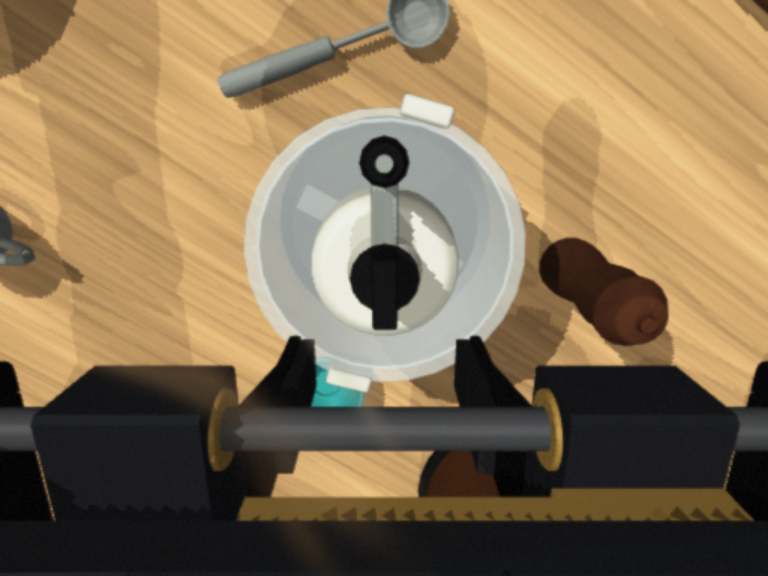

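It is home: the bar top reads 0.2062 and the collar top 0.1762, against about 0.216 for the bar top when up. The handle is at px (384,160), at 33.8° azimuth. Next I take hold of the handle.

```bash
python3 -m creep '[{"linear":[0,0.035,0],"twist":[0,0,0],"fingers":-0.2},{"linear":[0.01,0.068,0],"twist":[0,0,0],"fingers":-0.2},{"linear":[0.035,0.069,0],"twist":[0,0,0],"fingers":-0.2},{"linear":[0.06,0.069,0],"twist":[0,0,0],"fingers":-0.2},{"linear":[0.08,0.069,0],"twist":[0,0,0],"fingers":-0.2},{"linear":[0.095,0.069,0],"twist":[0,0,0],"fingers":-0.2},{"linear":[0.099,0.069,0],"twist":[0,0,0],"fingers":-0.2},{"linear":[0.099,0.069,0],"twist":[0,0,0],"fingers":-0.2}]' 20;  python3 - <<'E'
from h import *
go(.5877,.0993,.172)
print(readout.get_state()['ft_force'])
save('wrist','w11.png',s=1.5)
E
```

```text
time: 17.7
position: [0.587, 0.0984, 0.1718]
tool_rot: [0.764, 1.434, -0.767]
ft_force: [0.2, -0.1, 1.1]
grip_width: 0.598
t 17.7 p [0.587  0.0984 0.1718] yaz 33.74 x [-3.1e-03 -1.0e-04 -1.0e+00] lin [-0.0002  0.001  -0.0004]
[ 0.21728639 -0.12652219  1.12934577]
```

View pics/w11.png

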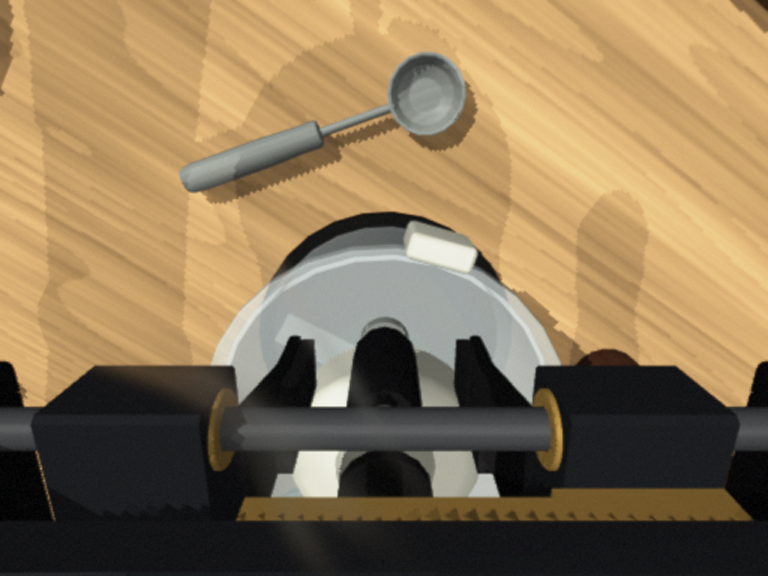

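The handle barrel (384,365) is centred between the open fingers. Closing now.

```bash
python3 -m creep '[{"linear":[0,0.0008,0],"twist":[0,0,0],"fingers":0.2},{"linear":[0,0.0008,0],"twist":[0,0,0],"fingers":0.4},{"linear":[0,0.0008,0],"twist":[0,0,0],"fingers":0.6},{"linear":[0,0.0008,0],"twist":[0,0,0],"fingers":1},{"linear":[0,0.0008,0],"twist":[0,0,0],"fingers":1},{"linear":[0,0.0008,0],"twist":[0,0,0],"fingers":1},{"linear":[0,0.0008,0],"twist":[0,0,0],"fingers":1},{"linear":[0,0.0008,0],"twist":[0,0,0],"fingers":1}]' 20;  python3 - <<'E'
from h import *
go(.5881,.0993,.172)
print(readout.get_state()['ft_force'])
p,q=tool();r=p[:2]-np.array([.5299,.0604]);print('az',np.degrees(np.arctan2(r[1],r[0])),np.hypot(*r))
a0=np.arctan2(r[1],r[0])
for k in range(10,200,10):
    a=a0-np.radians(k); d=np.r_[.07*np.array([np.cos(a)-np.cos(a0),np.sin(a)-np.sin(a0)]),0]; print(k,q.inv().apply(d).round(4))
E
```

```text
time: 18.42
position: [0.5888, 0.0992, 0.1738]
tool_rot: [0.766, 1.431, -0.765]
ft_force: [0.2, 1.1, 2.5]
grip_width: 0.271
t 18.42 p [0.5888 0.0992 0.1738] yaz 33.74 x [ 6.e-04 -0.e+00 -1.e+00] lin [ 0.0018 -0.0006 -0.0004]
[0.21012473 1.09613944 2.46987211]
az 33.39736040379017 0.0705774375622556
10 [ 0.     -0.0011  0.0121]
20 [ 0.     -0.0044  0.0239]
30 [ 0.     -0.0096  0.0349]
40 [ 0.     -0.0166  0.0449]
50 [ 0.     -0.0253  0.0535]
60 [ 0.     -0.0354  0.0604]
70 [-0.     -0.0465  0.0655]
80 [-0.     -0.0583  0.0686]
90 [-0.     -0.0704  0.0696]
100 [-0.     -0.0826  0.0684]
110 [-0.     -0.0943  0.0652]
120 [-0.     -0.1054  0.06  ]
130 [-0.     -0.1153  0.0529]
140 [-0.     -0.1239  0.0442]
150 [-1.000e-04 -1.308e-01  3.420e-02]
160 [-1.000e-04 -1.359e-01  2.310e-02]
170 [-1.00e-04 -1.39e-01  1.13e-02]
180 [-1.0e-04 -1.4e-01 -8.0e-04]
190 [-1.000e-04 -1.389e-01 -1.300e-02]
```

```bash
python3 -m creep '[{"linear":[0,-0.0001,0.003],"twist":[0,0,0],"fingers":1},{"linear":[0,-0.0004,0.007],"twist":[0,0,0],"fingers":1},{"linear":[0,-0.0011,0.0121],"twist":[0,0,0],"fingers":1},{"linear":[0,-0.0024,0.0181],"twist":[0,0,0],"fingers":1},{"linear":[0,-0.0042,0.0239],"twist":[0,0,0],"fingers":1},{"linear":[0,-0.0066,0.0296],"twist":[0,0,0],"fingers":1},{"linear":[0,-0.0094,0.035],"twist":[0,0,0],"fingers":1},{"linear":[0,-0.0094,0.035],"twist":[0,0,0],"fingers":1}]' 20;  python3 - <<'E'
from h import *
s=readout.get_state();print(s['ft_force'],s['torque'])
p,q=tool();r=p[:2]-np.array([.5299,.0604]);print('az',np.degrees(np.arctan2(r[1],r[0])),np.hypot(*r),p)
save('top','t12.png',(190,150,270,230),7)
save('wrist','w12.png',s=1.5)
E
```

```text
time: 19.08
position: [0.6004, 0.0632, 0.1736]
tool_rot: [0.767, 1.432, -0.767]
ft_force: [-2.1, 1.2, 5.7]
grip_width: 0.269
[-2.13940814  1.20256225  5.71803075] [ 0.29484722  0.58404472 -0.00618064]
az 2.3055018090503134 0.07055668935595223 [0.60039958 0.06323834 0.17359221]
```

View pics/w12.png

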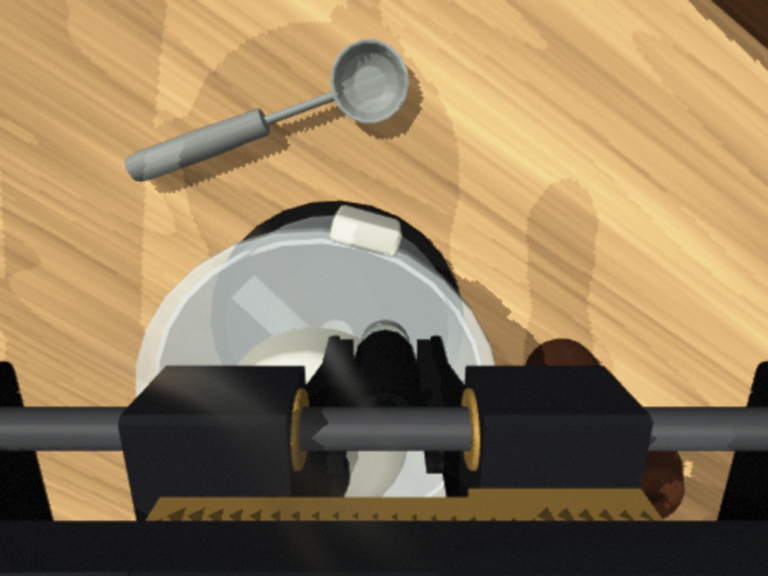

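The blade patch has swung from about 27° to about 41° in the image, so the blade follows after some slack. I carry on round the circle.

```bash
python3 -m creep '[{"linear":[0.0005,-0.0033,0.0052],"twist":[0,0,0],"fingers":1},{"linear":[0,-0.007,0.01],"twist":[0,0,0],"fingers":1},{"linear":[0,-0.0111,0.0145],"twist":[0,0,0],"fingers":1},{"linear":[0,-0.0156,0.0186],"twist":[0,0,0],"fingers":1},{"linear":[0,-0.0204,0.0223],"twist":[0,0,0],"fingers":1},{"linear":[0,-0.0256,0.0256],"twist":[0,0,0],"fingers":1},{"linear":[0,-0.031,0.0284],"twist":[0,0,0],"fingers":1},{"linear":[0,-0.0367,0.0308],"twist":[0,0,0],"fingers":1}]' 20;  python3 - <<'E'
from h import *
s=readout.get_state();print(s['ft_force'],s['torque'])
p,q=tool();r=p[:2]-np.array([.5299,.0604]);print('az',np.degrees(np.arctan2(r[1],r[0])),np.hypot(*r),p)
E
```

```text
time: 19.85
position: [0.587, 0.0192, 0.1736]
tool_rot: [0.767, 1.432, -0.764]
ft_force: [-1.6, 5.8, 5.3]
grip_width: 0.268
[-1.58775621  5.78637009  5.30825344] [ 1.18035912  0.31384093 -0.01022002]
az -35.80664009942081 0.07035827799451849 [0.58696028 0.01923677 0.17359788]
```

```bash
python3 -m creep '[{"linear":[-0.0005,-0.0058,0.0018],"twist":[0,0,0],"fingers":1},{"linear":[-0.0005,-0.0117,0.0031],"twist":[0,0,0],"fingers":1},{"linear":[-0.0005,-0.0178,0.0039],"twist":[0,0,0],"fingers":1},{"linear":[-0.0005,-0.0239,0.0042],"twist":[0,0,0],"fingers":1},{"linear":[-0.0005,-0.03,0.0039],"twist":[0,0,0],"fingers":1},{"linear":[-0.0005,-0.0361,0.0031],"twist":[0,0,0],"fingers":1},{"linear":[-0.0005,-0.042,0.0018],"twist":[0,0,0],"fingers":1},{"linear":[-0.0005,-0.0478,0],"twist":[0,0,0],"fingers":1}]' 20;  python3 - <<'E'
from h import *
s=readout.get_state();print(s['ft_force'],s['torque'])
p,q=tool();r=p[:2]-np.array([.5299,.0604]);print('az',np.degrees(np.arctan2(r[1],r[0])),np.hypot(*r),p)
save('wrist','w13.png',s=1.5)
E
```

```text
time: 20.52
position: [0.5472, -0.0075, 0.1737]
tool_rot: [0.766, 1.431, -0.764]
ft_force: [1.9, 6.5, 1.2]
grip_width: 0.267
[1.93107291 6.477501   1.2314475 ] [ 1.36544257 -0.31161903  0.0305586 ]
az -75.71856175577713 0.07004857069515945 [ 0.54717994 -0.00748377  0.17371293]
```

View pics/w13.png

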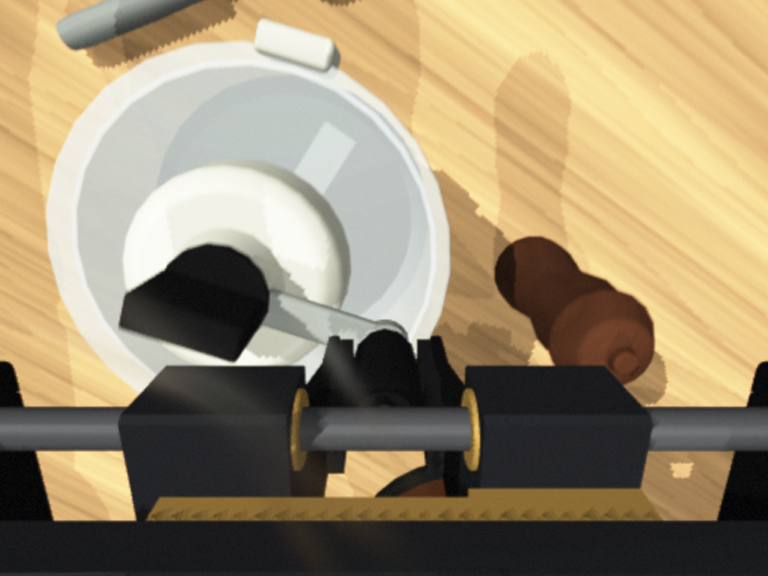

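```bash
python3 -m creep '[{"linear":[0,-0.0057,-0.0024],"twist":[0,0,0],"fingers":1},{"linear":[0,-0.0111,-0.0052],"twist":[0,0,0],"fingers":1},{"linear":[0,-0.0163,-0.0085],"twist":[0,0,0],"fingers":1},{"linear":[0,-0.0211,-0.0122],"twist":[0,0,0],"fingers":1},{"linear":[0,-0.0256,-0.0163],"twist":[0,0,0],"fingers":1},{"linear":[0,-0.0297,-0.0208],"twist":[0,0,0],"fingers":1},{"linear":[0,-0.0334,-0.0256],"twist":[0,0,0],"fingers":1},{"linear":[0,-0.0367,-0.0308],"twist":[0,0,0],"fingers":1}]' 20;  python3 - <<'E'
from h import *
s=readout.get_state();print(s['ft_force'],s['torque'])
p,q=tool();r=p[:2]-np.array([.5299,.0604]);a=np.degrees(np.arctan2(r[1],r[0]));print('az',a,np.hypot(*r),p)
for t in (-120,-125,-130,-135,-140,-145,-150,-153):
    e=np.array([.5299,.0604])+.07*np.array([np.cos(np.radians(t)),np.sin(np.radians(t))]); print(t,q.inv().apply(np.r_[e-p[:2],0]).round(4))
E
```

```text
time: 21.23
position: [0.5006, -0.0029, 0.1737]
tool_rot: [0.767, 1.428, -0.764]
ft_force: [5.2, 4.4, -0.6]
grip_width: 0.264
[ 5.15731632  4.41827634 -0.56740197] [ 0.98095934 -1.18509018  0.00790282]
az -114.79437896235538 0.06974945134441837 [ 0.50064966 -0.00291985  0.17372293]
-120 [-0.     -0.0033 -0.0054]
-125 [-0.     -0.0057 -0.011 ]
-130 [-0.0001 -0.0077 -0.0168]
-135 [-0.0001 -0.0092 -0.0227]
-140 [-0.0001 -0.0101 -0.0288]
-145 [-0.0001 -0.0105 -0.0349]
-150 [-0.0001 -0.0104 -0.041 ]
-153 [-0.0001 -0.01   -0.0446]
```

```bash
python3 -m creep '[{"linear":[0,-0.0028,-0.0054],"twist":[0,0,0],"fingers":1},{"linear":[0,-0.0052,-0.0111],"twist":[0,0,0],"fingers":1},{"linear":[0,-0.007,-0.0169],"twist":[0,0,0],"fingers":1},{"linear":[0,-0.0083,-0.0229],"twist":[0,0,0],"fingers":1},{"linear":[0,-0.0091,-0.0289],"twist":[0,0,0],"fingers":1},{"linear":[0,-0.0094,-0.035],"twist":[0,0,0],"fingers":1},{"linear":[0,-0.0091,-0.0411],"twist":[0,0,0],"fingers":1},{"linear":[0,-0.0089,-0.0435],"twist":[0,0,0],"fingers":1}]' 20; python3 -m creep '[{"linear":[0,0,0],"twist":[0,0,0],"fingers":1},{"linear":[0,0,0],"twist":[0,0,0],"fingers":1}]' 20;  python3 - <<'E'
from h import *
s=readout.get_state();print(s['ft_force'],s['torque'])
p,q=tool();r=p[:2]-np.array([.5299,.0604]);a=np.degrees(np.arctan2(r[1],r[0]));print('az',a,np.hypot(*r),p)
save('wrist','w14.png',s=1.5)
E
```

```text
time: 21.9
position: [0.469, 0.0268, 0.1738]
tool_rot: [0.766, 1.427, -0.766]
ft_force: [5.4, -1.3, -1.6]
grip_width: 0.27
time: 22.07
position: [0.4688, 0.0271, 0.1738]
tool_rot: [0.766, 1.429, -0.766]
ft_force: [5.2, -0.2, -2.2]
grip_width: 0.268
[ 5.20910601 -0.24940688 -2.17819227] [ 0.10492226 -1.08421299 -0.00138187]
az -151.43460138339023 0.06958384051917213 [0.46878647 0.02712768 0.17376256]
```

View pics/w14.png

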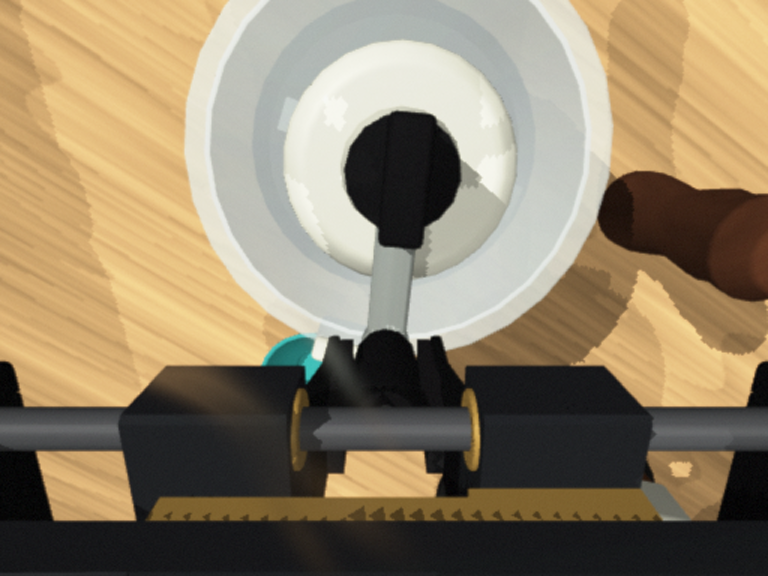

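```bash
python3 -m creep '[{"linear":[0.0003,0.0007,0.0004],"twist":[0,0,0],"fingers":1},{"linear":[0.0003,0.0007,0.0004],"twist":[0,0,0],"fingers":1},{"linear":[0.0003,0.0007,0.0004],"twist":[0,0,0],"fingers":0.3},{"linear":[0.0003,0.0007,0.0004],"twist":[0,0,0],"fingers":0.1},{"linear":[0.0003,0.0007,0.0004],"twist":[0,0,0],"fingers":0},{"linear":[0.0003,0.0007,0.0004],"twist":[0,0,0],"fingers":-0.1},{"linear":[0.0003,0.0007,0.0004],"twist":[0,0,0],"fingers":-0.2},{"linear":[0.0003,0.0007,0.0004],"twist":[0,0,0],"fingers":-0.2}]' 20; python3 -m creep '[{"linear":[-0.01,0.0005,0],"twist":[0,0,0],"fingers":-0.2},{"linear":[-0.03,0.0005,0],"twist":[0,0,0],"fingers":-0.2},{"linear":[-0.06,0.0005,0],"twist":[0,0,0],"fingers":-0.2},{"linear":[-0.1,0,0],"twist":[0,0,0],"fingers":-0.2},{"linear":[-0.12,-0.02,0],"twist":[0,0,0],"fingers":-0.2},{"linear":[-0.12,-0.03,0],"twist":[0,0,0],"fingers":-0.2},{"linear":[-0.12,-0.03,0],"twist":[0,0,0],"fingers":-0.2},{"linear":[-0.12,-0.03,0],"twist":[0,0,0],"fingers":-0.2}]' 20;  python3 - <<'E'
from h import *
go(.5295,.0608,.17)
viewer.get_image('wrist')
P,I=cloud('wrist');r=P[:,:2]-C
H=P[(abs(np.hypot(r[:,0],r[:,1])-.07)<.016)&(P[:,2]>.212)&(P[:,2]<.226)];h=np.array(cv2.minEnclosingCircle((H[:,:2]*1000).astype(np.float32))[0])/1000
a=np.arctan2(*(h-C)[::-1]);print('handle',h,len(H),np.hypot(*(h-C)),np.degrees(a))
e=np.array([np.cos(a),np.sin(a)]);s=r@e;t=r@[-e[1],e[0]]
k=(abs(t)<.005)&(abs(s)<.018)&(P[:,2]>.195)&(P[:,2]<.225);print('bar',k.sum(),np.median(P[k,2]))
k=(abs(t)>.011)&(np.hypot(s,t)<.018)&(P[:,2]<.195)&(P[:,2]>.16);print('collar',k.sum(),np.median(P[k,2]))
cv2.imwrite('pics/w15.png',cv2.resize(I,None,fx=1.5,fy=1.5)[:,:,::-1])
save('scene','s15.png',s=1.5)
E
```

```text
time: 22.78
position: [0.4684, 0.0289, 0.1733]
tool_rot: [0.765, 1.433, -0.766]
ft_force: [0.0, 1.3, -0.2]
grip_width: 0.569
time: 23.45
position: [0.4435, 0.0119, 0.2932]
tool_rot: [0.766, 1.431, -0.767]
ft_force: [-0.1, 0.9, 0.0]
grip_width: 0.598
t 23.45 p [0.4435 0.0119 0.2932] yaz 33.67 x [-0.e+00 -6.e-04 -1.e+00] lin [0.1232 0.0988 0.0069]
handle [0.46797418 0.02570804] 659 0.07082988097230054 -150.30122631348706
bar 655 0.20615172976970675
collar 404 0.17617996473866038
```

View pics/w15.png

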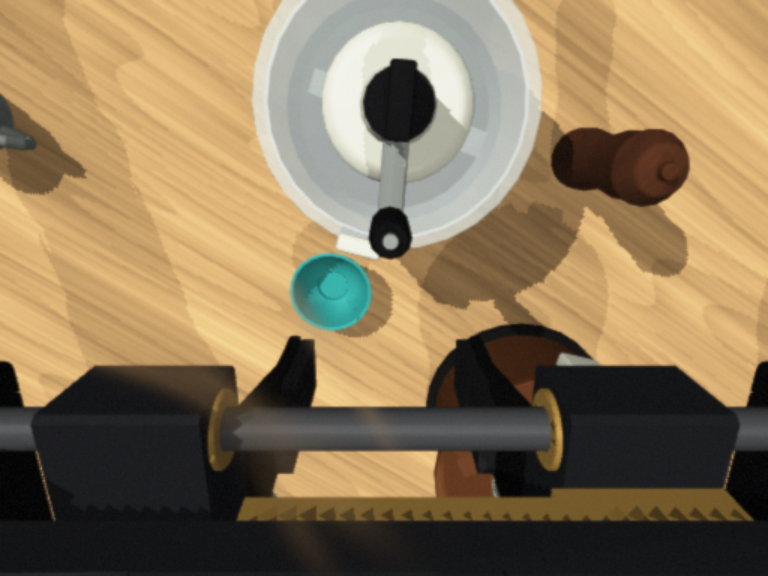

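View pics/s15.png

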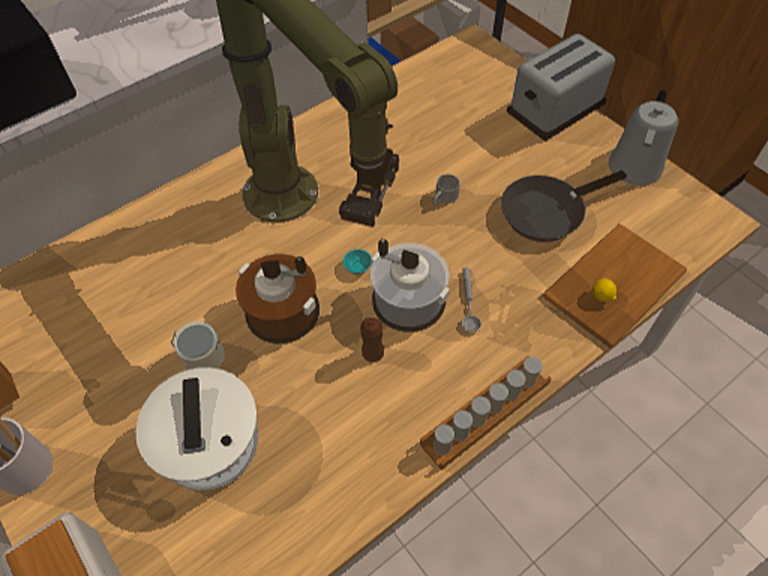

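```bash
python3 -c "
from h import *
print(job.close_job())"
```

```text
the job is handed in; nothing more can be done
None
```

The food processor is in gear and the crank has been wound half a turn clockwise. I let go with the knob fully down and handed the job in at about 24 s; no verdict came back.

**Going into gear:** The knob stopped on the teeth after about 3 mm. I twisted it clockwise under roughly 7 N without finding a gap, because friction dragged the blade round about 48° with the crank. I then eased the press and rocked it back 24°, and it slipped in and went home. No more than about 9 N was on the knob while tooth could meet tooth. The 13 N peak came only when the knob stopped on the hub.

**Winding:** The handle ended about 184° clockwise of where I took hold of it. The blade came round about 170°, judged by eye from the wrist picture; the rest is gear slack.

**Last checks:** The bar top stands at 0.2062 m and the collar top at 0.1762 m, within about 0.2 mm of fully down. In the last scene picture the other things, including the brown look-alike, look unmoved. The gripper is clear and reads no force.

**What disagreed:** The real fingertips sit about 14 mm behind the reported TCP, not 11 mm ahead as `ctrl.finger_overhang` says. Because of that, my first grasp closed above the bar and pressed the knob about 1.5 mm early, with around 3 N. I re-measured the fingertips from depth before gripping again.

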